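# Stop check on the tube-label conveyor

### The job

Check the conveyor's emergency stop: press the red mushroom button all the way in so that it latches, then twist its head clockwise (seen from above) until it springs back up and let it return. Then restart the belt by pressing the green button fully in, and move clear. Only push with the fingertips: do not grip the mushroom head or pick anything up, and leave the blue button and the loose things on the desk alone.

Things in the scene. Friction and masses are not known exactly. Their poses are not given: they have to be found in the camera images.
- stop_box: Yellow box of the emergency stop, 90 mm square, top 54 mm above the desk, on a 100 mm square steel foot plate, fixed to the desk; a black collar, 52 mm across, reaches 60 mm. Origin: centre of its underside, below the axis of the mushroom head.
- mushroom: Red mushroom head of the stop: a disc 60 mm in diameter, 14 mm thick, with white arrows; on it a straight red rib 56 mm long (head's x axis), 12 mm thick (y; 7 mm in the top 2 mm), reaching 20 mm above the disc. Origin: centre of the underside, on the vertical axis about which it turns (z up), 75 mm above the desk when out, 66 mm fully pressed.
- rib_top (a point): Centre of the top of the rib, 34 mm above the head's origin, 109 mm above the desk when out: the place to press. To twist, push sideways on the rib near an end with a fingertip over the disc beside it; leave the head room to rise 7 mm, or rise with it.
- stop (a joint): How far the mushroom head is pressed in, m: 0 out, 0.009 at the stop. Spring: 4.5 N to start, 9 N at the stop, plus about 2 N as the latch is passed. Once pressed past 0.007 it latches, and stays at about 0.0065 when let go, until twisted.
- stop_turn (a joint): Twist of the mushroom head, rad: 0 at rest, grows clockwise seen from above, at most 0.9. A latched head is released at about 0.45 and then springs up by itself. A spring turns the head back to 0 when let go: 0.016 N m at rest, 0.04 N m at 0.6.
- start_button (a joint): How far the green start button is pressed in, m: 0 out, 0.006 fully in (about 5 N); springs back.
- start_button_top (a point): Centre of the top of the green start button, 32 mm in diameter, 70 mm above the desk when out, on a grey box 70 mm square. It may stand to the left or the right of the stop; a like box with a blue button stands on the other side.
- feed_button (a joint): How far the blue button is pressed in, m. To be left alone.
- feed_button_top (a point): Centre of the top of the blue button, on a box like that of the green one.
- tape: Bystander, loose, not to be disturbed: yellow tape roll lying flat, 80 mm across, 24 mm high. Origin: centre of its underside.
- notes: Bystander, loose, not to be disturbed: pale yellow block of notes, 76 x 76 x 30 mm high. Origin: centre of its underside.
- mug: Bystander, loose, not to be disturbed: blue mug, 76 mm across, 90 mm high. Origin: centre of its underside.
- tube_rack: Bystander, loose, not to be disturbed: white rack of capped tubes, 60 x 130 mm, 72 mm high. Origin: centre of its underside.
- stapler: Bystander, loose, not to be disturbed: blue and black stapler, 130 mm long, 36 mm wide, 48 mm high. Origin: centre of its underside.
- marker: Bystander, loose, not to be disturbed: white marker pen with black cap lying on the desk, 135 mm long, 16 mm thick. Origin: centre of its underside.
- gel: Bystander, loose, not to be disturbed: clear bottle, 54 mm across, 130 mm high. Origin: centre of its underside.
Things that resemble listed ones, but are neither listed nor needed, are in the scene too. Several things look just like the stop_box: the one meant starts farthest to the robot's left.

How it is judged:
On the way, in this order (a step that is already met when the one before it is completed fails the run):
1. the red mushroom button is pressed in past its latch (value of joint stop above 0.0068 m).
2. the head is twisted clockwise towards the point of release (value of joint stop_turn above 0.3 rad).
3. the head has sprung up and turned back (value of joint stop below 0.002 m and value of joint stop_turn below 0.15 rad), for 0.2 s.
4. the green start button is pressed fully in (value of joint start_button above 0.0045 m), for 0.05 s.
At the end, for the whole second after the job is handed in: The mushroom head is out (within 2 mm) and turned back (within 0.15 rad), the green and blue buttons are out (within 1.5 mm) (all of step 3 and value of joint each of start_button, feed_button below 0.0015 m); the robot touches nothing.
It fails at once if the blue button is pressed (value of joint feed_button above 0.003 m).
It fails at once if the green button is pressed while the stop is still in (value of joint start_button above 0.003 m and value of joint stop above 0.004 m).
It fails at once if the mushroom head is gripped: fingers squeeze opposite sides of its rib or rim, each with more than 10 N ((contact force between the fingers and mushroom_c2 above 10 N and contact force between the fingers and mushroom_c3 above 10 N) or (contact force between the fingers and mushroom_c4 above 10 N and contact force between the fingers and mushroom_c8 above 10 N) or (contact force between the fingers and mushroom_c5 above 10 N and contact force between the fingers and mushroom_c9 above 10 N) or (contact force between the fingers and mushroom_c6 above 10 N and contact force between the fingers and mushroom_c10 above 10 N) or (contact force between the fingers and mushroom_c7 above 10 N and contact force between the fingers and mushroom_c11 above 10 N)).
It fails at once if a loose thing is picked up or shoved more than 30 mm (distance of any of tape, notes, mug, tube_rack, stapler, marker, gel from where it was at the start of the episode above 0.03 m).
It also fails if it takes over 45 s, if anything falls off the work surface, if the arm or the gripper's body presses on something with over 40 N, if the wrist force passes 120 N, or if a joint passes its speed limit or range.

### The arm

A 7-joint arm with a two-finger parallel gripper is mounted at the origin on the work surface. World frame = base frame: x ahead of the robot, y to its left, z up, the work surface at z = 0. Lengths are in m, angles in rad, forces in N, time in s.
With the tool pointing down it reaches from about 0.425 to 0.95 m from the base axis. Payload 16.7 kg.
Tool frame: the origin (TCP) lies midway between the tips of the shut fingers; the grasp point (between the pads) lies 19 mm behind it (r.grasp_offset is the distance from the TCP to the grasp point, in m); z points along the fingers, x is the direction in which the jaws open and shut, and the axes are right-handed (so a half turn about z gives the same grasp; the last joint's range is limited). The gripper opens to 94 mm and grips with 3 to 60 N. Pads are 16 mm wide; open, the fingers measure 119 mm over their backs; the gripper's body (75 mm by 177 mm) begins 78 mm behind the grasp point.
Start: joints at [1.056, 0.426, 0.074, 1.606, -0.034, 1.111, -0.067], TCP at [0.241, -0.63, 0.166] pointing down, gripper open.
Joint ranges: [-2.85, 2.85], [-0.5, 2.14], [-1.23, 1.37], [0.21, 2.46], [-1.02, 4.16], [0.16, 2.05], [-2.73, 2.73]. Speed limits (rad/s): [1.89, 1.89, 2.39, 2.39, 3.01, 3.01, 3.01].

### API

Orientations are given as [roll, pitch, yaw] about the fixed x, y, z axes, in that order (R = Rz(yaw) Ry(pitch) Rx(roll)).
In Python, from rig import r, viewer, order, spot_in, masks_of gives the robot as it stands.
- The arm moves only by the shell command python3 -m jog 'ROWS' [FORCE]. ROWS is JSON, a list of rows, each an object with "travel": the shift along the tool's x, y, z in cm, a list of three; "delta_rot": the turn, a rotation vector about the tool's x, y, z in degrees, a list of three; "hand": the opening, from -1 (shut) to 1 (fully open). A call has 1 to 8 rows; each row is the pose to reach, as a shift and turn from the pose measured when the call began, along the tool's axes at that moment; what a row does not reach only later rows make up. A row lasts 1/10 s, in which the tool goes at most 50 mm and 8.59 degrees, less where a joint would pass 70% of its speed; a pose out of reach is approached as far as the arm can. A call with a gripper value outside its range is refused whole. The fingers move at their own pace and stop on an object; FORCE is the grip in N (left out, the last holds). Time passes only in rows, so rows that repeat a pose let the fingers close. It gives the time, the measured TCP pose, the force and the opening at its end, in the units of the state.
- r.get_obs(): the state, without advancing time (a new reading comes with each control period).
- viewer.snapshot(name): name is "scene" or "top"; returns the picture (480x640x3 uint8, red, green, blue); there is no depth.
- viewer.camera_model(name): a dict with "camera_matrix" (3x3 intrinsics, pixels), "D" ([k1, k2, p1, p2, k3] as OpenCV has them; the pictures are not rectified), "R" (3x3) and "t" (3): a world point X has camera coordinates R X + t. Camera axes: x right, y down, z forward; pixel columns grow to the right and rows downward; lengths in m; the calibration is good to about 2 mm. A picture is of the moment at which its call begins. camera_model takes no time and is no camera call.
- order.close_job(): hands the job in, once; it reports no verdict.
Trained networks look in the newest picture that a camera, given by its name, has taken for a name from the list of things; names that differ only in an ending like _2 or _b are one class to them, and where a whole thing is asked for, a point or a joint stands for the part that bears it (a point fixed in the world has none). Each returns a list of dicts, best first, with "score" (0 to 1); they miss things now and then, are a little off and sometimes report something else, mostly with a low value. They report only what shows in the picture. A call takes as long as a camera call. They do not tell look-alikes from the thing itself.
- spot_in(camera, query): "at" ([x, y, z] in m, in world coordinates, good to about 4 mm: the middle of the surface that is visible of it).
- masks_of(camera, query): "region" (480x640 bool, what is visible of it).
The state is a dict: "t": time; "joint_pos": joint angles; "qd": joint speeds; "tau": joint torques, N m; "ee_pos": TCP position; "ee_rot": TCP orientation; "force": force on the tool from outside, world axes, zero at the start; "ft_torque": the same for the moment, N m; "width": finger opening in m.
Only numpy, scipy, OpenCV 4.12 (cv2) and the standard library are available. Lean on these libraries where they do the work, as an engineer would, in place of code of your own. Each camera call takes 0.05 s, during which the arm holds its last target.

## Working session

There is one attempt and no reset: what is moved stays moved. The work goes in short steps, Python scripts to look and compute and a shell command to move; the robot and the scene stay as the last step left them, time stands still between calls to the robot, and variables do not carry over. Pictures are saved under pics/ and viewed, and the job is handed in when it is done.

```bash
ls; mkdir -p pics; python3 - <<'E'
from rig import r, viewer, order, spot_in, masks_of
import cv2
for n in ("scene","top"):
    cv2.imwrite(f"pics/{n}0.png",viewer.snapshot(n)[:,:,::-1])
    m=viewer.camera_model(n); print(n,m)
for c in ("scene","top"):
  for q in ("stop_box","mushroom","start_button_top","feed_button_top"):
    print(c,q,[(d['score'],d['at']) for d in spot_in(c,q)])
print(r.get_obs())
E
```

```text
pics
scene {'camera_matrix': array([[616.65315484,   0.        , 322.3683136 ],
       [  0.        , 616.65315484, 241.4170767 ],
       [  0.        ,   0.        ,   1.        ]]), 'D': array([-0.1684104,  0.       ,  0.       ,  0.       ,  0.       ]), 'R': array([[-0.82995654,  0.55779749, -0.00583938],
       [ 0.45372369,  0.66893966, -0.58877377],
       [-0.32451034, -0.49130611, -0.80827678]]), 't': array([ 0.4068706 , -0.1582887 ,  1.59683294])}
top {'camera_matrix': array([[475.53006736,   0.        , 317.60645109],
       [  0.        , 475.53006736, 243.8423084 ],
       [  0.        ,   0.        ,   1.        ]]), 'D': array([-0.10254271,  0.        ,  0.        ,  0.        ,  0.        ]), 'R': array([[ 0.01113879, -0.99990712,  0.00785295],
       [-0.98332197, -0.0123791 , -0.18145152],
       [ 0.18153188, -0.00570083, -0.98336854]]), 't': array([-0.01454168,  0.51185224,  1.19081332])}
scene stop_box [(0.93, [0.596, 0.0451, 0.0568]), (0.67, [0.2608, -0.2544, 0.0485]), (0.44, [0.3841, 0.4273, 0.0805]), (0.17, [0.6978, 0.2425, 0.0284])]
scene mushroom [(0.68, [0.
[... 509 characters left out ...]
 0.0685])]
{'t': 0.5, 'joint_pos': array([ 1.05547443,  0.42611231,  0.0738835 ,  1.60605337, -0.03407938,
        1.11084635, -0.0670887 ]), 'qd': array([-1.50167600e-03,  2.08175511e-04,  8.27186059e-04,  1.84145936e-04,
        1.21147230e-03,  5.55811562e-05,  1.28780201e-04]), 'tau': array([-2.45847747e-03, -9.34843254e+01,  3.65895487e+00, -4.54266036e+01,
       -4.92283737e-02,  1.36491479e-02,  2.39038980e-05]), 'ee_pos': array([ 0.24140816, -0.63025529,  0.16563451]), 'ee_rot': array([-3.14158495e+00,  1.62120205e-04, -1.20499840e+00]), 'force': array([-0.37727886, -0.14801854,  0.28995008]), 'ft_torque': array([ 0.04489985, -0.01144358, -0.0450315 ]), 'width': 0.09393483632507461}
```

View pics/scene0.png

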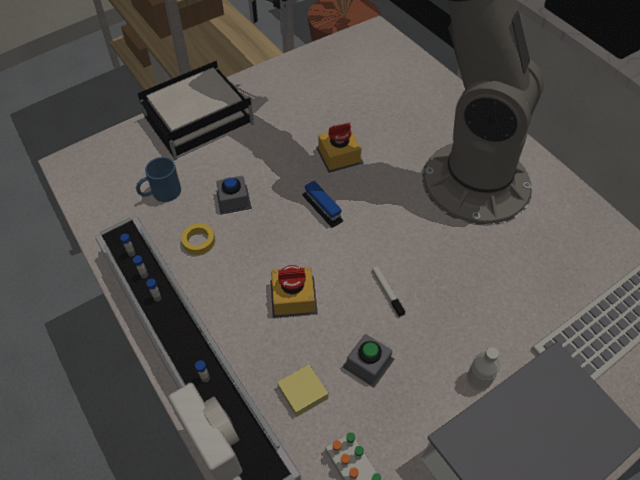

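View pics/top0.png

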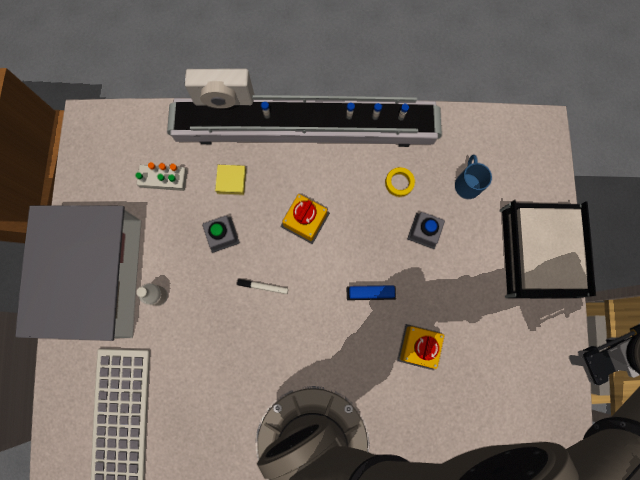

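The scene view shows the target stop at (293,285), with a look-alike at (340,145), green at (370,352) and blue at (231,186). The top view shows the target stop at (305,212), green at (217,230) and blue at (431,227). Next I'll zoom in to find the rib direction.

```bash
cat > h.py <<'E'
import numpy as np, cv2
from rig import r, viewer, order, spot_in, masks_of
def ray(cam,uv,z):
    m=viewer.camera_model(cam)
    p=cv2.undistortPoints(np.array([[uv]],float),m['camera_matrix'],m['D'])[0,0]
    d=m['R'].T@np.array([p[0],p[1],1]); c=-m['R'].T@m['t']
    return c+d*(z-c[2])/d[2]
def proj(cam,X):
    m=viewer.camera_model(cam)
    return cv2.projectPoints(np.array(X,float).reshape(-1,1,3),cv2.Rodrigues(m['R'])[0],m['t'],m['camera_matrix'],m['D'])[0].reshape(-1,2)
E
python3 - <<'E'
import cv2
for n,(x,y) in (("scene",(293,285)),("top",(305,215))):
    i=cv2.imread(f"pics/{n}0.png")[y-32:y+32,x-40:x+40]
    cv2.imwrite(f"pics/{n}0z.png",cv2.resize(i,None,fx=10,fy=9.3,interpolation=cv2.INTER_CUBIC)[:598,:800])
E
```

```text
(no output)
```

View pics/scene0z.png

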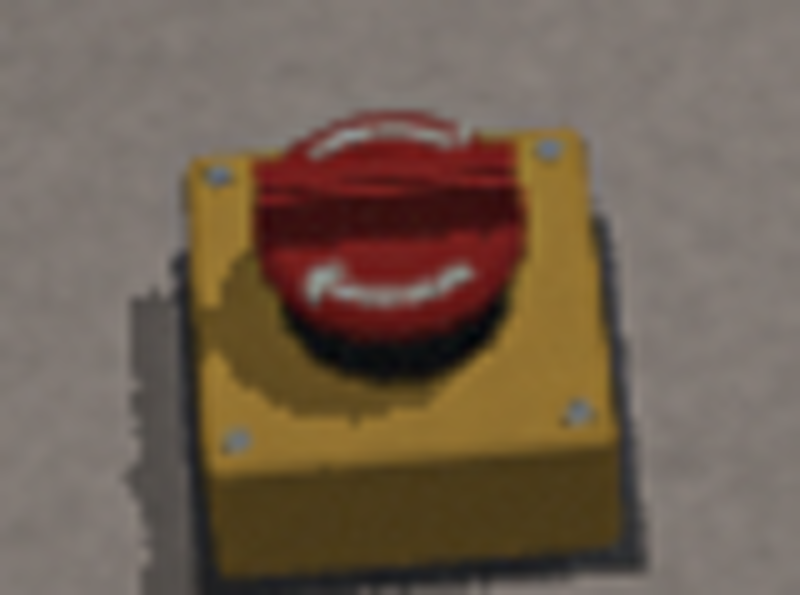

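View pics/top0z.png

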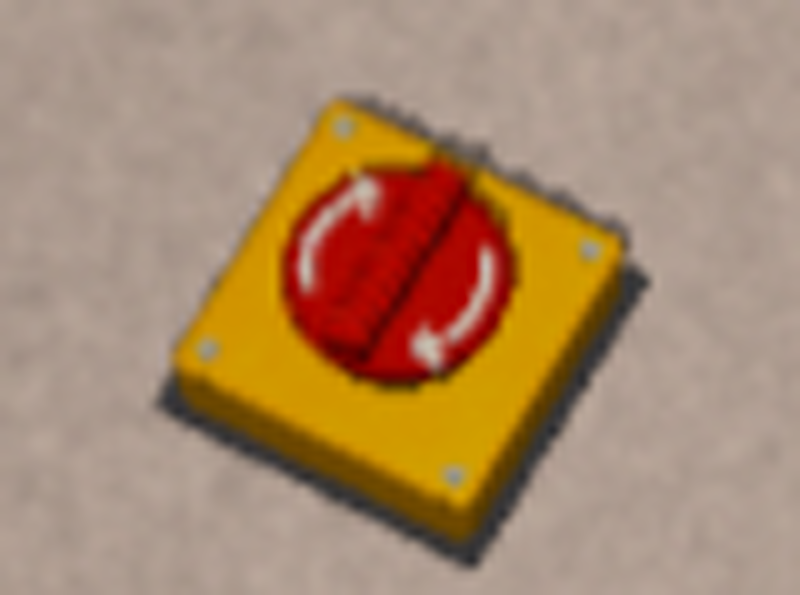

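```bash
python3 - <<'E'
from h import *
S={'top':[(343,127),(590,250),(455,475),(207,348)],'scene':[(549,148),(578,411),(237,440),(220,176)]}
o={'top':(265,183),'scene':(253,253)}
for c in S:
    P=np.array([ray(c,(o[c][0]+(u+.5)/10-.5,o[c][1]+(v+.5)/9.3-.5),.054)[:2] for u,v in S[c]])
    d=np.roll(P,-1,0)-P
    print(c,P.round(4).tolist(),P.mean(0).round(4),np.degrees(np.arctan2(d[:,1],d[:,0])).round(1),np.linalg.norm(d,axis=1).round(4))
def pt(c,u,v,z): return ray(c,(o[c][0]+(u+.5)/10-.5,o[c][1]+(v+.5)/9.3-.5),z).round(4)
print('disc c', pt('top',400,272,.089), 'rib ends', pt('top',453,170,.109),pt('top',347,345,.109))
for c,q,z in (('top','start_button',.07),('scene','start_button',.07),('top','feed_button',.07),('scene','feed_button',.07)):
    pass
for c in('top','scene'):
  i=viewer.snapshot(c); h=cv2.cvtColor(i,cv2.COLOR_RGB2HSV)
  for n,lo,hi,xy in (('green',50,75,{'top':(217,230),'scene':(370,352)}[c]),('blue',100,125,{'top':(431,227),'scene':(231,186)}[c])):
    m=np.zeros(h.shape[:2],bool);x,y=xy
    m[y-14:y+15,x-14:x+15]=((h[...,0]>lo)&(h[...,0]<hi)&(h[...,1]>120))[y-14:y+15,x-14:x+15]
    v,u=np.nonzero(m);print(c,n,len(u),u.mean(),v.mean(),ray(c,(u.mean(),v.mean()),.067).round(4))
for n in ('tape','notes','mug','tube_rack','stapler','marker','gel'):
    print(n,[(d['score'],np.round(d['at'],3)) for d in spot_in('top',n)][:2])
E
```

```text
top [[0.6379, 0.0425], [0.6027, -0.023], [0.5374, 0.0115], [0.573, 0.0768]] [0.5877 0.0269] [-118.2  152.1   61.4  -27.9] [0.0743 0.0738 0.0744 0.0734]
scene [[0.5368, 0.0102], [0.5717, 0.0752], [0.6369, 0.0406], [0.6018, -0.0241]] [0.5868 0.0255] [  61.8  -27.9 -118.5  152.2] [0.0737 0.0739 0.0736 0.0735]
disc c [0.5867 0.0259 0.089 ] rib ends [0.6102 0.0126 0.109 ] [0.5613 0.0383 0.109 ]
top green 141 216.2340425531915 229.3404255319149 [0.5431 0.2538 0.067 ]
top blue 149 430.4026845637584 225.58389261744966 [ 0.5602 -0.3009  0.067 ]
scene green 200 369.87 349.445 [0.5443 0.2536 0.067 ]
scene blue 128 230.2421875 183.0234375 [ 0.5612 -0.2997  0.067 ]
tape [(0.73, array([ 0.694, -0.235,  0.026]))]
notes [(0.98, array([0.691, 0.225, 0.032])), (0.66, array([0.582, 0.026, 0.09 ]))]
mug [(0.75, array([ 0.695, -0.431,  0.049]))]
tube_rack [(0.89, array([0.689, 0.414, 0.028])), (0.45, array([0.368, 0.402, 0.084]))]
stapler [(0.66, array([ 0.39 , -0.146,  0.045])), (0.64, array([0.368, 0.401, 0.085]))]
marker [(0.85, array([0.401, 0.137, 0.017]))]
gel [(0.96, array([0.365, 0.402, 0.085]))]
```

```bash
cat >> h.py <<'E'
from scipy.spatial.transform import Rotation as Ro
def go(*targets):
    o=r.get_obs(); R=Ro.from_euler('xyz',o['ee_rot'])
    print('t',o['t'],'at',o['ee_pos'].round(4),np.degrees(o['ee_rot']).round(1),'F',o['force'].round(1),'w',round(o['width'],4))
    for x,y,z,yaw in targets:
        T=Ro.from_euler('xyz',[np.pi,0,np.radians(yaw)])
        print([x,y,z,yaw],(100*R.inv().apply(np.array([x,y,z])-o['ee_pos'])).round(2).tolist(),np.degrees((R.inv()*T).as_rotvec()).round(1).tolist())
E
python3 -c "
from h import *
go((.45,-.3,.24,-5),(.587,.026,.15,62))"
```

```text
t 0.95 at [ 0.2414 -0.6303  0.1657] [-180.    0.  -69.] F [0.  0.8 0.1] w 0.094
[0.45, -0.3, 0.24, -5] [-23.39, -31.29, -7.43] [-0.0, 0.0, -64.0]
[0.587, 0.026, 0.15, 62] [-48.93, -55.75, 1.57] [-0.0, 0.0, -131.0]
```

```bash
python3 -m jog '[{"travel":[-2,-2,-4],"delta_rot":[0,0,-8],"hand":-1},{"travel":[-23.4,-31.3,-7.4],"delta_rot":[0,0,-64],"hand":-1},{"travel":[-23.4,-31.3,-7.4],"delta_rot":[0,0,-64],"hand":-1},{"travel":[-23.4,-31.3,-7.4],"delta_rot":[0,0,-64],"hand":-1},{"travel":[-23.4,-31.3,-7.4],"delta_rot":[0,0,-64],"hand":-1},{"travel":[-23.4,-31.3,-7.4],"delta_rot":[0,0,-64],"hand":-1},{"travel":[-23.4,-31.3,-7.4],"delta_rot":[0,0,-64],"hand":-1},{"travel":[-23.4,-31.3,-7.4],"delta_rot":[0,0,-64],"hand":-1}]'
python3 -c "
from h import *
go((.587,.026,.20,62),(.587,.026,.13,62))"
```

```text
t: 1.75
ee_pos: [0.443, -0.3102, 0.2389]
ee_rot: [3.141, -0.001, -0.082]
force: [1.5, -0.7, 0.1]
width: 0.0337
t 1.75 at [ 0.443  -0.3102  0.2389] [180.   -0.   -4.7] F [ 1.5 -0.7  0.1] w 0.0337
[0.587, 0.026, 0.2, 62] [11.59, -34.69, 3.88] [0.0, -0.0, -66.7]
[0.587, 0.026, 0.13, 62] [11.59, -34.69, 10.88] [0.0, -0.0, -66.7]
```

```bash
python3 -m jog '[{"travel":[11.6,-34.7,3.9],"delta_rot":[0,0,-66.7],"hand":-1},{"travel":[11.6,-34.7,3.9],"delta_rot":[0,0,-66.7],"hand":-1},{"travel":[11.6,-34.7,3.9],"delta_rot":[0,0,-66.7],"hand":-1},{"travel":[11.6,-34.7,3.9],"delta_rot":[0,0,-66.7],"hand":-1},{"travel":[11.6,-34.7,3.9],"delta_rot":[0,0,-66.7],"hand":-1},{"travel":[11.6,-34.7,3.9],"delta_rot":[0,0,-66.7],"hand":-1},{"travel":[11.6,-34.7,3.9],"delta_rot":[0,0,-66.7],"hand":-1},{"travel":[11.6,-34.7,3.9],"delta_rot":[0,0,-66.7],"hand":-1}]'
python3 -c "
from h import *
go((.587,.026,.125,62),(.587,.026,.13,62))"
```

```text
t: 2.55
ee_pos: [0.5878, 0.0313, 0.1996]
ee_rot: [3.142, -0.002, 1.093]
force: [-0.6, -0.0, -0.2]
width: 0.0008
t 2.55 at [0.5878 0.0313 0.1996] [ 1.80e+02 -1.00e-01  6.26e+01] F [-0.6 -0.  -0.2] w 0.0008
[0.587, 0.026, 0.125, 62] [-0.52, 0.17, 7.46] [0.0, -0.1, 0.6]
[0.587, 0.026, 0.13, 62] [-0.52, 0.17, 6.96] [0.0, -0.1, 0.6]
```

```bash
python3 -m jog '[{"travel":[-0.5,0.2,3.7],"delta_rot":[0,0,0.6],"hand":-1},{"travel":[-0.5,0.2,7.5],"delta_rot":[0,0,0.6],"hand":-1},{"travel":[-0.5,0.2,7.5],"delta_rot":[0,0,0.6],"hand":-1},{"travel":[-0.5,0.2,7.5],"delta_rot":[0,0,0.6],"hand":-1}]'
python3 - <<'E'
from h import *
go((.587,.026,.110,62),(.587,.026,.099,62))
for n,(x,y) in (("scene",(293,285)),("top",(305,215))):
    i=viewer.snapshot(n)[y-60:y+60,x-80:x+80,::-1]
    cv2.imwrite(f"pics/{n}1.png",cv2.resize(i,None,fx=5,fy=5,interpolation=cv2.INTER_CUBIC))
E
```

```text
t: 2.95
ee_pos: [0.5873, 0.0262, 0.1252]
ee_rot: [-3.141, -0.001, 1.082]
force: [-0.3, 0.7, 1.0]
width: 0.0001
t 2.95 at [0.5873 0.0262 0.1252] [-1.8e+02 -1.0e-01  6.2e+01] F [-0.3  0.7  1. ] w 0.0001
[0.587, 0.026, 0.11, 62] [-0.03, -0.02, 1.52] [-0.0, -0.1, -0.0]
[0.587, 0.026, 0.099, 62] [-0.03, -0.02, 2.62] [-0.0, -0.1, -0.0]
```

View pics/scene1.png

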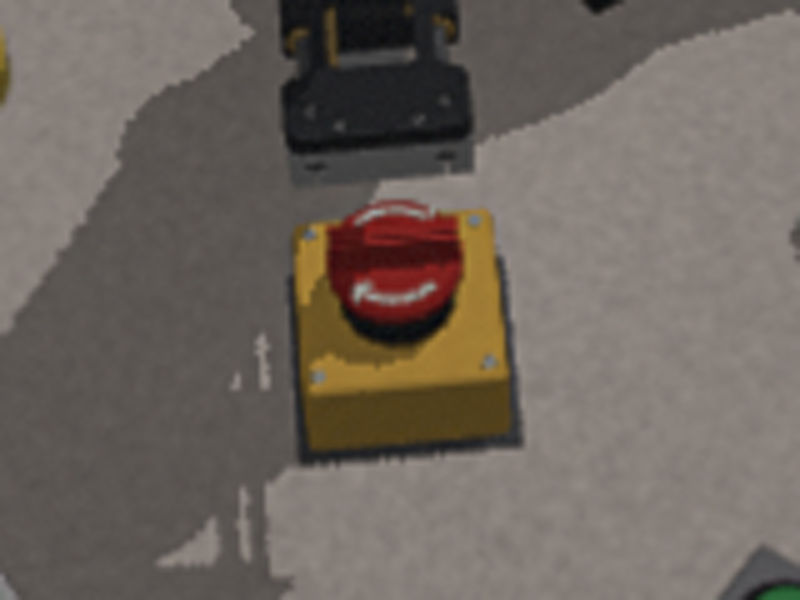

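```bash
python3 - <<'E'
from h import *
o=r.get_obs()['ee_pos']
for dz in (0,.02,.05,.1): print(dz,[(proj(n,o+[0,0,dz])-np.array(p))[0]*5 for n,p in (("scene",(213,225)),("top",(225,155)))])
E
```

```text
0 [array([385.27380128, 205.36762103]), array([395.93588219, 261.73169987])]
0.02 [array([382.9272515 , 178.47450742]), array([395.1203087 , 251.15785667])]
0.05 [array([379.30136918, 136.8184057 ]), array([393.84423957, 234.60804868])]
0.1 [array([372.95978228,  63.665541  ]), array([391.56435708, 205.02211988])]
```

View pics/top1.png

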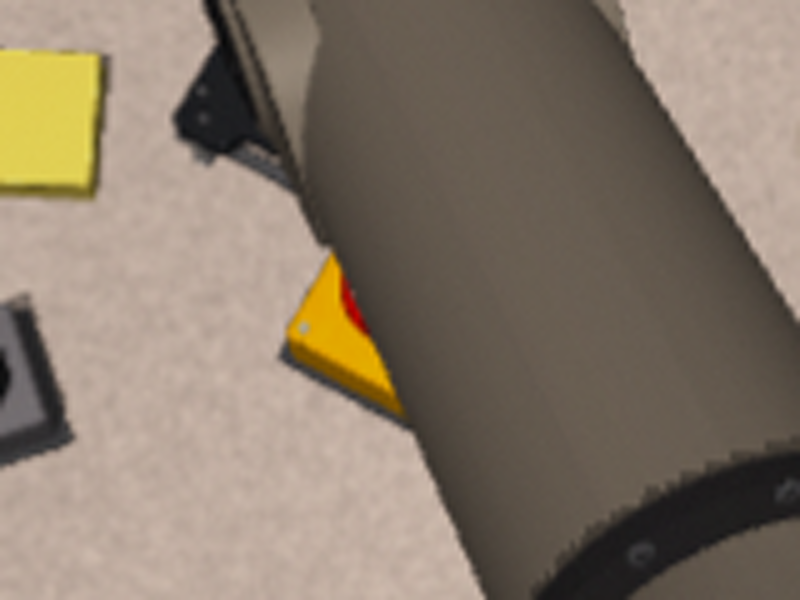

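The close-up shows the gripper body at (380,100), nearer the camera, hiding the fingers above the rib at (395,240). The pose matches what I expected, so I'll press now.

```bash
python3 -m jog '[{"travel":[0,0,1.3],"delta_rot":[0,0,0],"hand":-1},{"travel":[0,0,1.8],"delta_rot":[0,0,0],"hand":-1},{"travel":[0,0,2.2],"delta_rot":[0,0,0],"hand":-1},{"travel":[0,0,2.55],"delta_rot":[0,0,0],"hand":-1},{"travel":[0,0,2.65],"delta_rot":[0,0,0],"hand":-1},{"travel":[0,0,2.65],"delta_rot":[0,0,0],"hand":-1}]'
```

```text
t: 3.65
ee_pos: [0.5885, 0.0262, 0.1]
ee_rot: [3.14, -0.003, 1.082]
force: [0.0, -0.7, -0.8]
width: 0.0006
```

```bash
python3 - <<'E'
from h import *
go((.587,.026,.110,62))
print(r.get_obs()['tau'].round(2))
for n,(x,y) in (("scene",(293,265)),):
    i=viewer.snapshot(n)[y-60:y+60,x-80:x+80,::-1]
    cv2.imwrite(f"pics/{n}2.png",cv2.resize(i,None,fx=5,fy=5,interpolation=cv2.INTER_CUBIC))
E
```

```text
t 3.65 at [0.5885 0.0262 0.1   ] [179.9  -0.2  62. ] F [ 0.  -0.7 -0.8] w 0.0006
[0.587, 0.026, 0.11, 62] [-0.09, -0.12, -1.0] [0.1, -0.2, -0.0]
[-3.000e-02 -8.109e+01 -9.610e+00 -4.003e+01  2.000e-02 -4.000e-02
 -4.000e-02]
```

View pics/scene2.png

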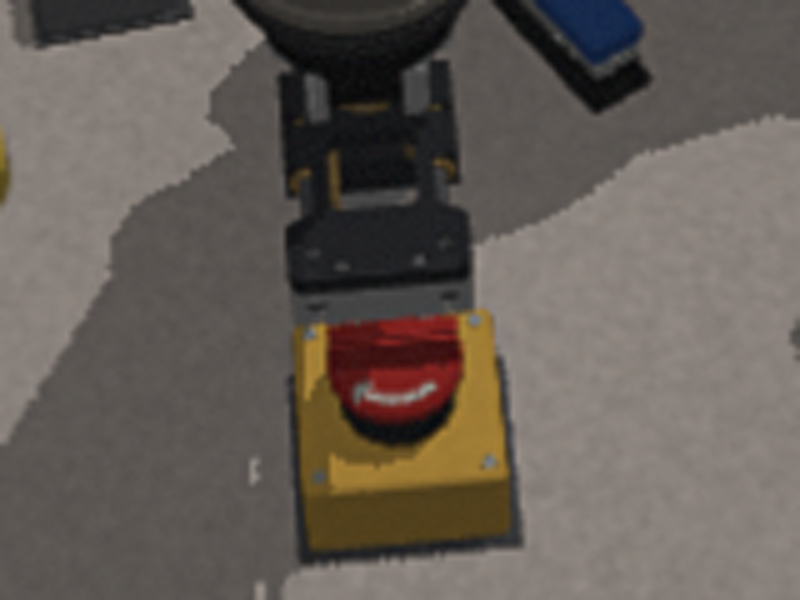

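```bash
python3 - <<'E'
from h import *
o=r.get_obs(); R=Ro.from_euler('xyz',o['ee_rot'])
m=viewer.camera_model('scene');print('cam',-m['R'].T@m['t'])
def p(l): return ((proj('scene',o['ee_pos']+R.apply(np.array(l)/1000))[0]-[213,205])*5).round(0)
for l in ([0,0,0],[12,8,0],[12,-8,0],[12,-8,-97],[12,8,-97],[88,37,-97],[88,-37,-97],[37,88,-97],[37,-88,-97],[60,38,-97]): print(l,p(l))
i=viewer.snapshot('scene')[:,:,::-1]; cv2.imwrite('pics/full2.png',i)
E
```

```text
cam [0.92769305 0.66346797 1.19986262]
[0, 0, 0] [388. 340.]
[12, 8, 0] [371. 365.]
[12, -8, 0] [409. 362.]
[12, -8, -97] [399. 230.]
[12, 8, -97] [359. 233.]
[88, 37, -97] [297. 400.]
[88, -37, -97] [489. 384.]
[37, 88, -97] [160. 302.]
[37, -88, -97] [606. 264.]
[60, 38, -97] [290. 340.]
```

View pics/full2.png

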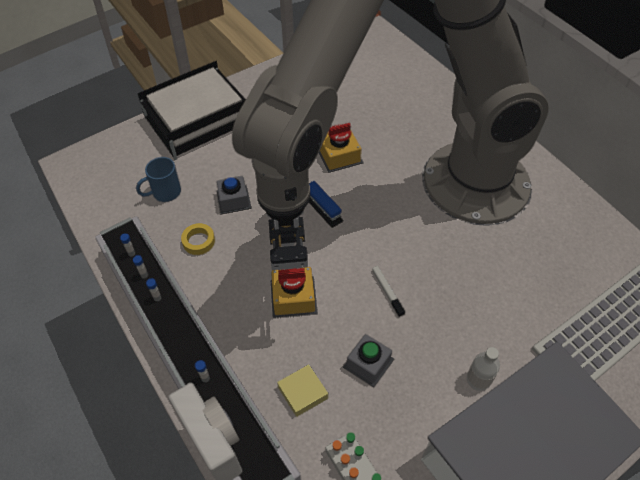

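```bash
python3 - <<'E'
import cv2
i=cv2.imread('pics/full2.png')[195:355,215:335]
i=cv2.convertScaleAbs(i,alpha=1.8,beta=10)
cv2.imwrite('pics/full2z.png',cv2.resize(i,(450,600),interpolation=cv2.INTER_CUBIC))
E
```

```text
(no output)
```

View pics/full2z.png

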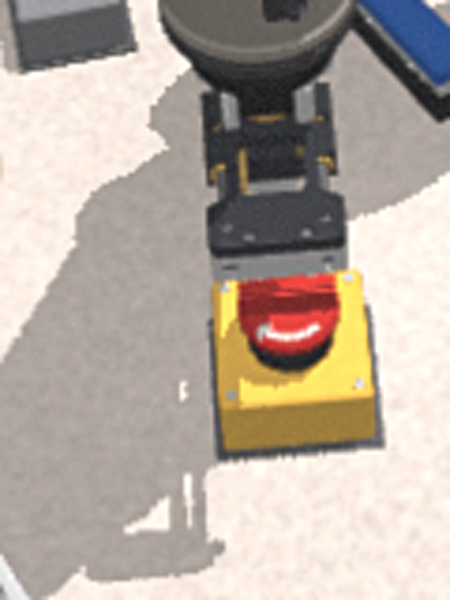

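```bash
python3 - <<'E'
from h import *
R=Ro.from_euler('xyz',[np.pi,0,-1.205]); o=np.array([.2414,-.6303,.1657])
f=lambda l: proj('top',o+R.apply(np.array(l)/1000))[0].round(0)
for l in ([0,0,0],[47,8,0],[47,-8,0],[-47,8,0],[-47,-8,0],[59,0,-19],[-59,0,-19],[88,37,-97],[88,-37,-97],[-88,37,-97],[-88,-37,-97]): print(l,f(l))
i=cv2.imread('pics/top0.png')[300:420,520:640]
cv2.imwrite('pics/top0g.png',cv2.resize(cv2.convertScaleAbs(i,alpha=1.8,beta=10),(600,600),interpolation=cv2.INTER_CUBIC))
E
```

```text
[0, 0, 0] [581. 351.]
[47, 8, 0] [599. 347.]
[47, -8, 0] [596. 340.]
[-47, 8, 0] [565. 362.]
[-47, -8, 0] [562. 355.]
[59, 0, -19] [606. 342.]
[-59, 0, -19] [563. 361.]
[88, 37, -97] [644. 353.]
[88, -37, -97] [631. 321.]
[-88, 37, -97] [577. 384.]
[-88, -37, -97] [563. 352.]
```

View pics/top0g.png

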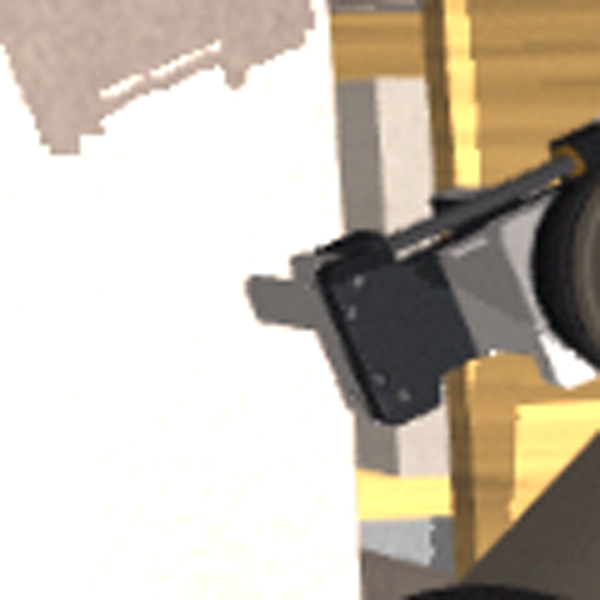

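The crop shows the head still out, with the rib at (395,335) unobstructed, and the wrist force is about zero. The tips evidently aren't where I took them to be, so I'll raise the tool and look at the fingers side-on.

```bash
python3 -m jog '[{"travel":[0,0,-5],"delta_rot":[0,0,0],"hand":-1},{"travel":[0,0,-8],"delta_rot":[0,0,8],"hand":-1},{"travel":[0,0,-8],"delta_rot":[0,0,90],"hand":-1},{"travel":[0,0,-8],"delta_rot":[0,0,90],"hand":-1},{"travel":[0,0,-8],"delta_rot":[0,0,90],"hand":-1},{"travel":[0,0,-8],"delta_rot":[0,0,90],"hand":-1},{"travel":[0,0,-8],"delta_rot":[0,0,90],"hand":-1},{"travel":[0,0,-8],"delta_rot":[0,0,90],"hand":-1}]'
python3 - <<'E'
from h import *
go((.587,.026,.110,62))
o=r.get_obs(); R=Ro.from_euler('xyz',o['ee_rot'])
for l in ([0,0,0],[12,0,0],[-12,0,0],[0,0,-30],[0,0,-97]): 
    p=proj('scene',o['ee_pos']+R.apply(np.array(l)/1000))[0]; print(l,p.round(1),((p-[213,165])*5).round(0))
i=viewer.snapshot('scene')[165:285,213:373,::-1]
cv2.imwrite('pics/scene3.png',cv2.resize(cv2.convertScaleAbs(i,alpha=1.8,beta=10),(800,600),interpolation=cv2.INTER_CUBIC))
E
```

```text
t: 4.55
ee_pos: [0.5884, 0.0262, 0.1805]
ee_rot: [-3.14, -0.004, 0.036]
force: [0.4, 0.0, 0.6]
width: 0.0005
t 4.55 at [0.5884 0.0262 0.1805] [-179.9   -0.2    2.1] F [0.4 0.  0.6] w 0.0005
[0.587, 0.026, 0.11, 62] [-0.17, 0.03, 7.05] [0.0, -0.2, -59.9]
[0, 0, 0] [288.8 251.3] [379. 431.]
[12, 0, 0] [283.9 254.1] [354. 446.]
[-12, 0, 0] [293.7 248.4] [403. 417.]
[0, 0, -30] [288.1 242.5] [375. 388.]
[0, 0, -97] [286.4 221.7] [367. 283.]
```

View pics/scene3.png

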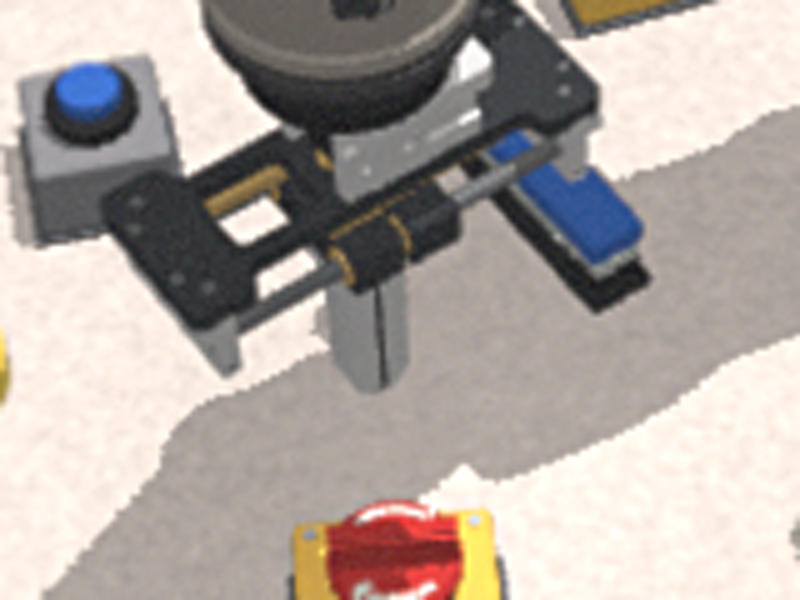

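```bash
python3 - <<'E'
from h import *
R=Ro.from_euler('xyz',[np.pi,0,-1.205]); o=np.array([.2414,-.6303,.1657])
f=lambda l,R,o,c: proj(c,o+R.apply(np.array(l)/1000))[0].round(1)
for dz in (0,-19,-32,-40):
  print(dz,f([-59.5,-8,dz],R,o,'top'),f([-59.5,8,dz],R,o,'top'),'obs 569.4,355.6 / 572,364.4')
s=r.get_obs();R=Ro.from_euler('xyz',s['ee_rot']);o=s['ee_pos']
for dz in (0,-19,-32,-40):print(dz,[f([a,b,dz],R,o,'scene') for a,b in ((12.5,8),(0,8),(-12.5,8),(12.5,-8))],[f([a,b,-97],R,o,'scene') for a,b in ((88,37),(88,-37))])
i=viewer.snapshot('top')[:,:,::-1];cv2.imwrite('pics/top3.png',i)
E
```

```text
0 [557.9 357.3] [560.5 363.8] obs 569.4,355.6 / 572,364.4
-19 [561.9 357.7] [564.6 364.3] obs 569.4,355.6 / 572,364.4
-32 [564.8 358. ] [567.5 364.6] obs 569.4,355.6 / 572,364.4
-40 [566.6 358.2] [569.3 364.8] obs 569.4,355.6 / 572,364.4
0 [array([281.4, 251.6]), array([286.6, 248.7]), array([291.7, 245.8]), array([285.8, 256.9])] [array([236.6, 230.5]), array([257.2, 256.8])]
-19 [array([280.9, 246.1]), array([286.1, 243.1]), array([291.3, 240.2]), array([285.3, 251.4])] [array([236.6, 230.5]), array([257.2, 256.8])]
-32 [array([280.5, 242.2]), array([285.8, 239.3]), array([291. , 236.4]), array([284.9, 247.6])] [array([236.6, 230.5]), array([257.2, 256.8])]
-40 [array([280.3, 239.8]), array([285.6, 236.9]), array([290.8, 233.9]), array([284.7, 245.2])] [array([236.6, 230.5]), array([257.2, 256.8])]
```

View pics/top3.png

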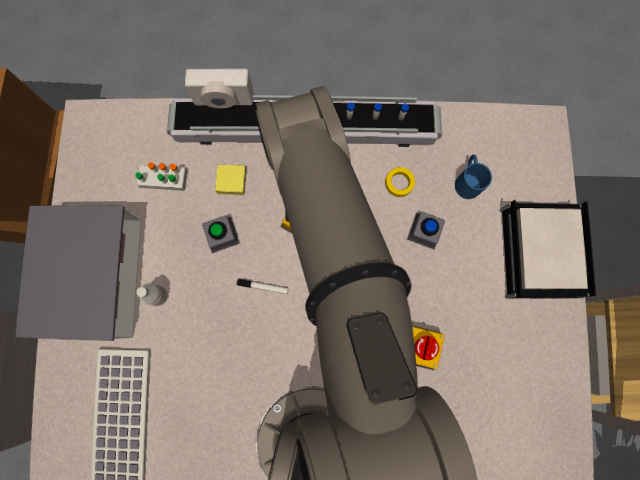

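The crop shows the shut fingertips at (375,385), about 46 px above the projected TCP at (379,431). The reported TCP looks about 35 mm low relative to the actual tips. I'll check this by contact, with small steps over the rib while watching the force.

```bash
python3 -m jog '[{"travel":[-0.15,0,0],"delta_rot":[0,0,-60],"hand":-1},{"travel":[-0.15,0,2],"delta_rot":[0,0,-60],"hand":-1},{"travel":[-0.15,0,4],"delta_rot":[0,0,-60],"hand":-1},{"travel":[-0.15,0,7],"delta_rot":[0,0,-60],"hand":-1},{"travel":[-0.15,0,7.5],"delta_rot":[0,0,-60],"hand":-1},{"travel":[-0.15,0,8],"delta_rot":[0,0,-60],"hand":-1},{"travel":[-0.15,0,8],"delta_rot":[0,0,-60],"hand":-1},{"travel":[-0.15,0,8],"delta_rot":[0,0,-60],"hand":-1}]'
python3 -m jog '[{"travel":[0,0,0.5],"delta_rot":[0,0,0],"hand":-1},{"travel":[0,0,1.0],"delta_rot":[0,0,0],"hand":-1},{"travel":[0,0,1.2],"delta_rot":[0,0,0],"hand":-1}]'
```

```text
t: 5.45
ee_pos: [0.5873, 0.0263, 0.1004]
ee_rot: [3.139, -0.003, 1.094]
force: [0.8, -0.2, -0.0]
width: 0.0004
t: 5.75
ee_pos: [0.587, 0.0263, 0.0878]
ee_rot: [3.14, -0.003, 1.092]
force: [-0.4, -0.4, -1.0]
width: 0.0004
```

```bash
python3 - <<'E'
from h import *
go((.587,.026,.080,62))
i=viewer.snapshot('scene')[205:325,213:373,::-1]
cv2.imwrite('pics/scene4.png',cv2.resize(cv2.convertScaleAbs(i,alpha=1.8,beta=10),(800,600),interpolation=cv2.INTER_CUBIC))
E
```

```text
t 5.75 at [0.587  0.0263 0.0878] [179.9  -0.2  62.6] F [-0.4 -0.4 -1. ] w 0.0004
[0.587, 0.026, 0.08, 62] [-0.03, 0.01, 0.78] [0.1, -0.2, 0.6]
```

View pics/scene4.png

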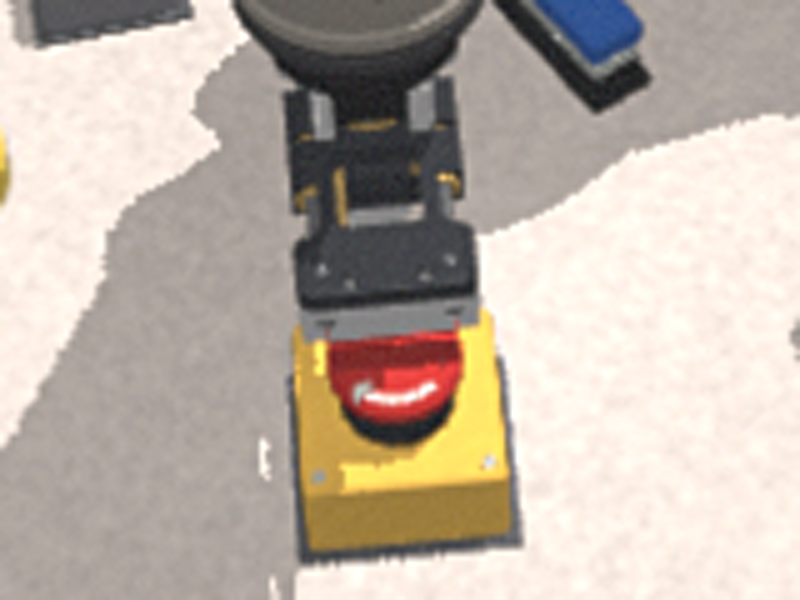

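```bash
python3 -m jog '[{"travel":[0,0,0.5],"delta_rot":[0,0,0],"hand":-1},{"travel":[0,0,0.8],"delta_rot":[0,0,0],"hand":-1},{"travel":[0,0,1.0],"delta_rot":[0,0,0],"hand":-1},{"travel":[0,0,1.0],"delta_rot":[0,0,0],"hand":-1}]'
```

```text
t: 6.2
ee_pos: [0.5868, 0.0263, 0.0773]
ee_rot: [3.14, -0.003, 1.093]
force: [0.3, 0.4, 0.5]
width: 0.0003
```

```bash
python3 -m jog '[{"travel":[0,0,0.2],"delta_rot":[0,0,0],"hand":-1},{"travel":[0,0,0.4],"delta_rot":[0,0,0],"hand":-1},{"travel":[0,0,0.4],"delta_rot":[0,0,0],"hand":-1}]'
```

```text
t: 6.5
ee_pos: [0.5866, 0.0263, 0.0731]
ee_rot: [3.141, -0.002, 1.093]
force: [1.0, 0.1, -0.6]
width: 0.0004
```

```bash
python3 -m jog '[{"travel":[0,0,0.2],"delta_rot":[0,0,0],"hand":-1},{"travel":[0,0,0.4],"delta_rot":[0,0,0],"hand":-1},{"travel":[0,0,0.4],"delta_rot":[0,0,0],"hand":-1}]'
```

```text
t: 6.8
ee_pos: [0.5868, 0.0263, 0.0691]
ee_rot: [3.14, -0.002, 1.093]
force: [-0.1, 0.0, 4.0]
width: 0.0004
```

Contact at reported z of about 0.0695, so the tips sit about 40 mm above the reported TCP. Pressing on in steps.

```bash
python3 -m jog '[{"travel":[0,0,0.2],"delta_rot":[0,0,0],"hand":-1},{"travel":[0,0,0.4],"delta_rot":[0,0,0],"hand":-1},{"travel":[0,0,0.5],"delta_rot":[0,0,0],"hand":-1},{"travel":[0,0,0.5],"delta_rot":[0,0,0],"hand":-1}]'
```

```text
t: 7.2
ee_pos: [0.5869, 0.0263, 0.0643]
ee_rot: [3.14, -0.002, 1.093]
force: [-1.2, -0.7, 6.2]
width: 0.0006
```

```bash
python3 -m jog '[{"travel":[0,0,0.2],"delta_rot":[0,0,0],"hand":-1},{"travel":[0,0,0.35],"delta_rot":[0,0,0],"hand":-1},{"travel":[0,0,0.45],"delta_rot":[0,0,0],"hand":-1},{"travel":[0,0,0.45],"delta_rot":[0,0,0],"hand":-1}]'
```

```text
t: 7.6
ee_pos: [0.5872, 0.0264, 0.0604]
ee_rot: [3.14, -0.003, 1.093]
force: [-3.0, -0.2, 10.7]
width: 0.0006
```

```bash
python3 -m jog '[{"travel":[0,0,0.15],"delta_rot":[0,0,0],"hand":-1},{"travel":[0,0,0.2],"delta_rot":[0,0,0],"hand":-1},{"travel":[0,0,0.2],"delta_rot":[0,0,0],"hand":-1}]'
```

```text
t: 7.9
ee_pos: [0.588, 0.0265, 0.0601]
ee_rot: [3.138, -0.003, 1.093]
force: [-7.5, -1.1, 26.3]
width: 0.0009
```

Hard stop with 26 N at reported z of 0.0601, so the offset is 40 mm and the head should be latched. I'll retreat and look.

```bash
python3 -m jog '[{"travel":[0,0,-2],"delta_rot":[0,0,0],"hand":-1},{"travel":[0,0,-5],"delta_rot":[0,0,0],"hand":-1},{"travel":[0,0,-7],"delta_rot":[0,0,0],"hand":-1},{"travel":[0,0,-7],"delta_rot":[0,0,0],"hand":-1}]'
cat >> h.py <<'E'
C=np.array([.587,.0262]); A0=-28.
def head(u,v,z,yaw0,th):  # finger pos in head frame (mm) for head twisted cw by th deg; z true tip height
    a=np.radians(A0-th); U=np.array([np.cos(a),np.sin(a)]); V=np.array([-U[1],U[0]])
    p=C+u/1000*U+v/1000*V
    return (p[0],p[1],z-.040,yaw0-th)
E
python3 - <<'E'
from h import *
i=viewer.snapshot('scene')[205:325,213:373,::-1]
cv2.imwrite('pics/scene5.png',cv2.resize(cv2.convertScaleAbs(i,alpha=1.8,beta=10),(800,600),interpolation=cv2.INTER_CUBIC))
go(head(21,25,.13,62,0),head(21,25,.0945,62,0))
E
```

```text
t: 8.3
ee_pos: [0.5892, 0.0267, 0.1329]
ee_rot: [3.134, -0.005, 1.092]
force: [0.1, -0.3, -0.7]
width: 0.0002
t 8.35 at [0.5884 0.0264 0.1312] [179.7  -0.2  62.6] F [-0.1 -0.4 -0.5] w 0.0004
[np.float64(0.6172786885196847), np.float64(0.03841478700296947), 0.09, 62] [2.38, 1.99, 4.14] [0.3, -0.2, 0.6]
[np.float64(0.6172786885196847), np.float64(0.03841478700296947), 0.0545, 62] [2.37, 1.97, 7.69] [0.3, -0.2, 0.6]
```

View pics/scene5.png

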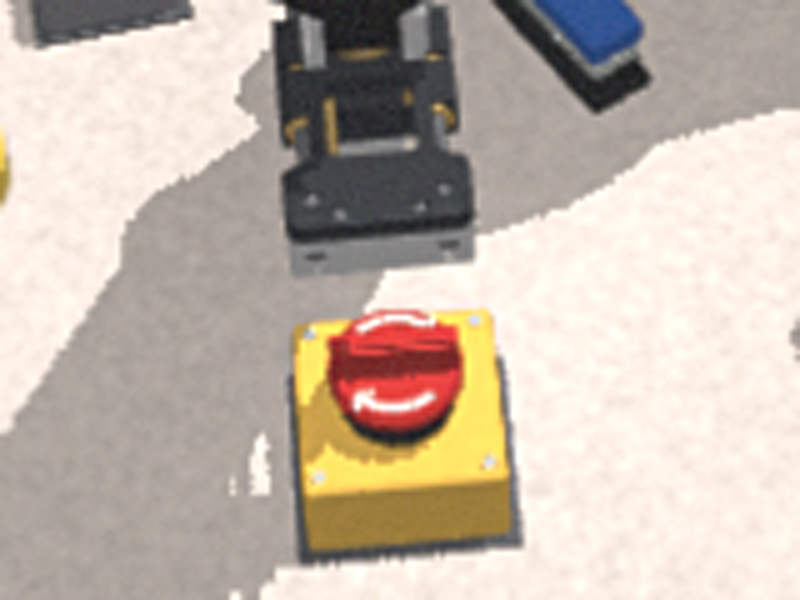

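The head at (395,375) now sits lower with little black showing beneath it, so it is latched. Next I move to the start of the twist.

```bash
python3 -m jog '[{"travel":[2.4,2,2],"delta_rot":[0.3,-0.2,0.6],"hand":-1},{"travel":[2.4,2,4],"delta_rot":[0.3,-0.2,0.6],"hand":-1},{"travel":[2.4,2,6],"delta_rot":[0.3,-0.2,0.6],"hand":-1},{"travel":[2.4,2,7.2],"delta_rot":[0.3,-0.2,0.6],"hand":-1},{"travel":[2.4,2,7.7],"delta_rot":[0.3,-0.2,0.6],"hand":-1},{"travel":[2.4,2,7.7],"delta_rot":[0.3,-0.2,0.6],"hand":-1}]'
python3 - <<'E'
from h import *
i=viewer.snapshot('scene')[205:325,213:373,::-1]
cv2.imwrite('pics/scene6.png',cv2.resize(cv2.convertScaleAbs(i,alpha=1.8,beta=10),(800,600),interpolation=cv2.INTER_CUBIC))
go(head(21,20,.0945,62,0),head(21,18.5,.0945,62,0),*[head(21,18.5,.0945,62,t) for t in (8,16,24,32,38)])
E
```

```text
t: 8.95
ee_pos: [0.6172, 0.0385, 0.0538]
ee_rot: [-3.141, 0.0, 1.082]
force: [0.6, -0.3, 0.0]
width: 0.0004
t 9.0 at [0.6177 0.0386 0.0546] [180.  -0.  62.] F [0.5 0.4 0.3] w 0.0001
[np.float64(0.6149313307057552), np.float64(0.03400004903867483), 0.0545, 62] [-0.53, -0.03, 0.01] [0.0, -0.0, -0.0]
[np.float64(0.6142271233615765), np.float64(0.032675627649386446), 0.0545, 62] [-0.68, -0.03, 0.01] [0.0, -0.0, -0.0]
[np.float64(0.6148633840492845), np.float64(0.02882332409779459), 0.0545, 54] [-0.99, 0.21, 0.01] [0.0, -0.0, 8.0]
[np.float64(0.6149573156606031), np.float64(0.024919960526626105), 0.0545, 46] [-1.33, 0.4, 0.01] [0.0, -0.0, 16.0]
[np.float64(0.6145070899235632), np.float64(0.021041511467783516), 0.0545, 38] [-1.7, 0.54, 0.01] [0.0, -0.0, 24.0]
[np.float64(0.613521469970012), np.float64(0.01726346652052679), 0.0545, 30] [-2.08, 0.63, 0.01] [0.0, -0.0, 32.0]
[np.float64(0.6124420604709798), np.float64(0.014540173286407684), 0.0545, 24] [-2.37, 0.66, 0.01] [0.0, -0.0, 38.0]
```

View pics/scene6.png

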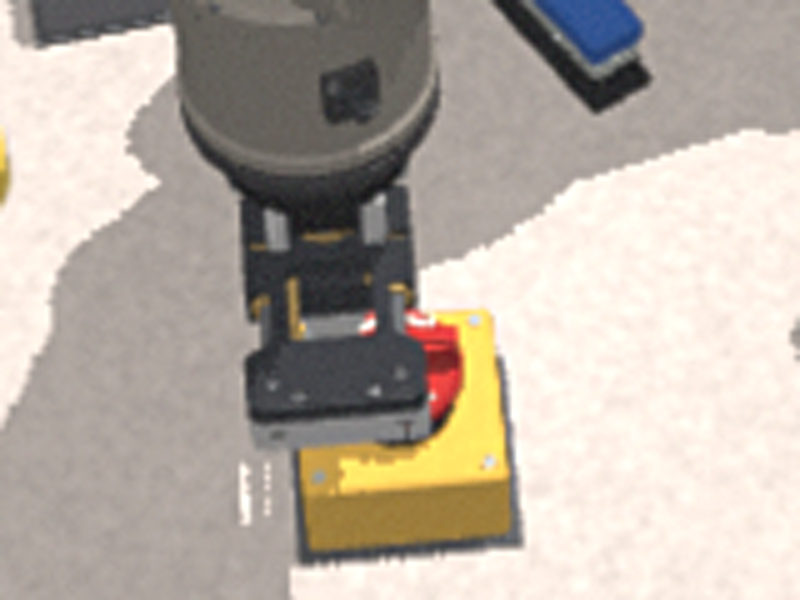

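The crop shows the gripper body at (340,380) over the disc's left part, with no contact so far. Now the twist.

```bash
python3 -m jog '[{"travel":[-0.5,0,0],"delta_rot":[0,0,0],"hand":-1},{"travel":[-0.7,0,0],"delta_rot":[0,0,0],"hand":-1},{"travel":[-1.0,0.2,0],"delta_rot":[0,0,8],"hand":-1},{"travel":[-1.35,0.4,0],"delta_rot":[0,0,16],"hand":-1},{"travel":[-1.7,0.55,0],"delta_rot":[0,0,24],"hand":-1},{"travel":[-2.1,0.65,0],"delta_rot":[0,0,32],"hand":-1},{"travel":[-2.4,0.65,0],"delta_rot":[0,0,38],"hand":-1},{"travel":[-2.4,0.65,0],"delta_rot":[0,0,38],"hand":-1}]'
python3 - <<'E'
from h import *
i=viewer.snapshot('scene')[205:325,213:373,::-1]
cv2.imwrite('pics/scene7.png',cv2.resize(cv2.convertScaleAbs(i,alpha=1.8,beta=10),(800,600),interpolation=cv2.INTER_CUBIC))
go(*[head(21,18.5,.0945,62,t) for t in (38,30,22,14)],head(21,25,.0945,62,0),head(22,26,.15,62,0))
E
```

```text
t: 9.8
ee_pos: [0.6129, 0.014, 0.0556]
ee_rot: [3.14, -0.002, 0.416]
force: [1.5, 1.2, 5.4]
width: 0.0009
t 9.85 at [0.6128 0.0142 0.0555] [ 1.799e+02 -1.000e-01  2.410e+01] F [0.6 0.  5. ] w 0.0003
[np.float64(0.6124420604709798), np.float64(0.014540173286407684), 0.0545, 24] [-0.02, -0.04, 0.1] [0.1, -0.1, 0.1]
[np.float64(0.6138171943277912), np.float64(0.018194496369029346), 0.0545, 32] [0.26, -0.32, 0.1] [0.1, -0.1, -7.9]
[np.float64(0.6146703620011184), np.float64(0.02200463747370244), 0.0545, 40] [0.49, -0.63, 0.1] [0.1, -0.1, -15.9]
[np.float64(0.6149849575526641), np.float64(0.025896436537795768), 0.0545, 48] [0.68, -0.97, 0.1] [0.1, -0.1, -23.9]
[np.float64(0.6172786885196847), np.float64(0.03841478700296947), 0.0545, 62] [1.4, -2.02, 0.1] [0.1, -0.1, -37.9]
[np.float64(0.6186311076753295), np.float64(0.0388282630330425), 0.10999999999999999, 62] [1.55, -2.0, -5.45] [0.1, -0.1, -37.9]
```

View pics/scene7.png

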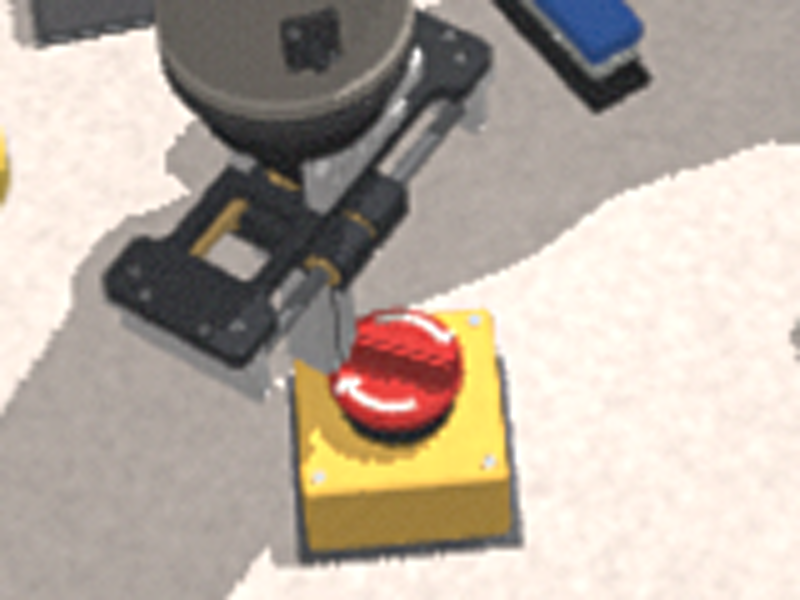

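The twist shows clearly: the rib now slopes from (350,345) to (455,385). There is a 5 N upward force on the tip, so I'll lift slightly and back off the way I came.

```bash
python3 -m jog '[{"travel":[0,0,-0.3],"delta_rot":[0,0,0],"hand":-1},{"travel":[0.3,-0.3,-0.4],"delta_rot":[0,0,-8],"hand":-1},{"travel":[0.6,-0.6,-0.4],"delta_rot":[0,0,-16],"hand":-1},{"travel":[0.9,-1.0,-0.4],"delta_rot":[0,0,-24],"hand":-1},{"travel":[1.2,-1.6,-0.4],"delta_rot":[0,0,-32],"hand":-1},{"travel":[1.6,-2.1,-0.4],"delta_rot":[0,0,-38],"hand":-1},{"travel":[1.7,-2.1,-4],"delta_rot":[0,0,-38],"hand":-1},{"travel":[1.7,-2.1,-8],"delta_rot":[0,0,-38],"hand":-1}]'
python3 - <<'E'
from h import *
go((.57,.10,.17,62),(.5437,.2537,.12,62))
i=viewer.snapshot('scene')[205:325,213:373,::-1]
cv2.imwrite('pics/scene8.png',cv2.resize(cv2.convertScaleAbs(i,alpha=1.8,beta=10),(800,600),interpolation=cv2.INTER_CUBIC))
E
```

```text
t: 10.65
ee_pos: [0.6183, 0.0403, 0.1353]
ee_rot: [-3.14, 0.001, 1.087]
force: [1.0, -0.4, 0.0]
width: 0.0005
t 10.65 at [0.6183 0.0403 0.1353] [-179.9    0.    62.3] F [ 1.  -0.4  0. ] w 0.0005
[0.57, 0.1, 0.17, 62] [3.04, -7.06, -3.47] [-0.1, 0.0, 0.3]
[0.5437, 0.2537, 0.12, 62] [15.43, -16.53, 1.53] [-0.1, 0.0, 0.3]
```

View pics/scene8.png

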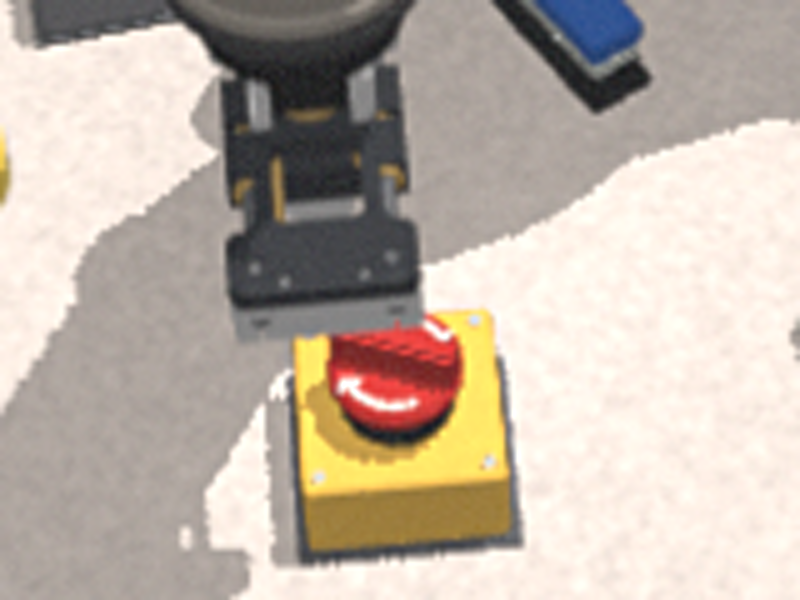

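The rib still slopes from (340,345) to (455,385), and the head is not yet back. I'll back away to a clear spot and look again.

```bash
python3 -m jog '[{"travel":[2,-5,-4],"delta_rot":[0,0,0],"hand":-1},{"travel":[3,-9,-5],"delta_rot":[0,0,0],"hand":-1},{"travel":[3,-9,-5],"delta_rot":[0,0,0],"hand":-1},{"travel":[3,-9,-5],"delta_rot":[0,0,0],"hand":-1}]'
python3 - <<'E'
from h import *
go()
i=viewer.snapshot('scene')[205:325,213:373,::-1]
cv2.imwrite('pics/scene9.png',cv2.resize(cv2.convertScaleAbs(i,alpha=1.8,beta=10),(800,600),interpolation=cv2.INTER_CUBIC))
E
```

```text
t: 11.1
ee_pos: [0.5552, 0.1107, 0.1936]
ee_rot: [3.133, -0.004, 1.091]
force: [0.4, -0.7, 0.0]
width: 0.0005
t 11.1 at [0.5552 0.1107 0.1936] [179.5  -0.2  62.5] F [ 0.4 -0.7  0. ] w 0.0005
```

View pics/scene9.png

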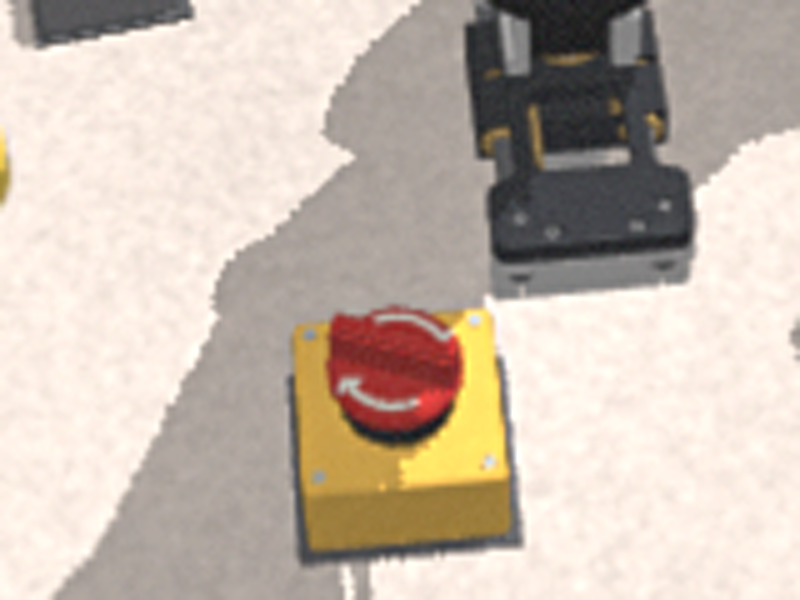

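```bash
python3 -m jog '[{"travel":[10,-8,-3],"delta_rot":[0,0,0],"hand":-1},{"travel":[10,-8,-3],"delta_rot":[0,0,0],"hand":-1},{"travel":[10,-8,-3],"delta_rot":[0,0,0],"hand":-1},{"travel":[10,-8,-3],"delta_rot":[0,0,0],"hand":-1},{"travel":[10,-8,-3],"delta_rot":[0,0,0],"hand":-1}]'
python3 - <<'E'
from h import *
go()
i=viewer.snapshot('scene')[253:317,253:333,::-1]
j=viewer.snapshot('top')[183:247,265:345,::-1]
k=np.hstack([i,j])
cv2.imwrite('pics/c10.png',cv2.resize(cv2.convertScaleAbs(k,alpha=1.5,beta=10),(800,320),interpolation=cv2.INTER_CUBIC))
E
```

```text
t: 11.65
ee_pos: [0.5318, 0.2338, 0.2211]
ee_rot: [3.135, -0.002, 1.089]
force: [-0.3, -0.7, -0.2]
width: 0.0007
t 11.65 at [0.5318 0.2338 0.2211] [ 1.796e+02 -1.000e-01  6.240e+01] F [-0.3 -0.7 -0.2] w 0.0007
```

View pics/c10.png

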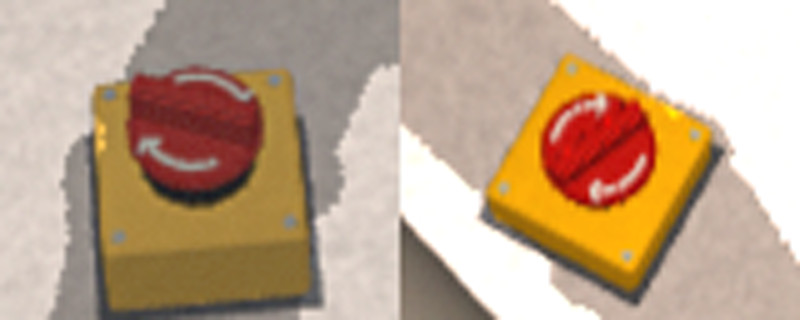

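```bash
python3 - <<'E'
from h import *
def meas(i):
    h=cv2.cvtColor(i,cv2.COLOR_BGR2HSV); m=((h[...,0]<8)|(h[...,0]>172))&(h[...,1]>150)
    return m
for n in ('scene2','scene4','scene5','scene7','scene8','scene9'):
    m=meas(cv2.imread(f'pics/{n}.png'))
    print(n,[np.nonzero(m[:,c])[0].max() for c in (375,395,415,435)], np.nonzero(m[400])[0][[0,-1]])
i=viewer.snapshot('scene')[205:325,213:373,::-1]
i=cv2.resize(cv2.convertScaleAbs(i,alpha=1.8,beta=10),(800,600),interpolation=cv2.INTER_CUBIC);cv2.imwrite('pics/scene11.png',i)
m=meas(i);print([np.nonzero(m[:,c])[0].max() for c in (375,395,415,435)], np.nonzero(m[400])[0][[0,-1]])
E
```

```text
scene2 [np.int64(422), np.int64(422), np.int64(419), np.int64(412)] [342 448]
scene4 [np.int64(421), np.int64(421), np.int64(418), np.int64(410)] [342 446]
scene5 [np.int64(428), np.int64(429), np.int64(427), np.int64(419)] [338 451]
scene7 [np.int64(427), np.int64(428), np.int64(427), np.int64(419)] [337 451]
scene8 [np.int64(428), np.int64(429), np.int64(425), np.int64(417)] [339 451]
scene9 [np.int64(427), np.int64(429), np.int64(426), np.int64(417)] [339 451]
[np.int64(426), np.int64(429), np.int64(426), np.int64(417)] [339 451]
```

View pics/scene11.png

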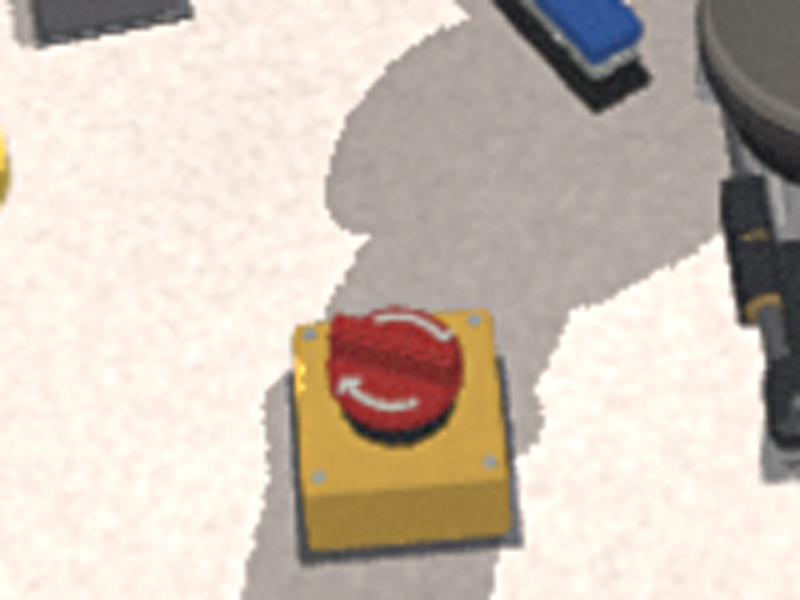

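```bash
python3 - <<'E'
from h import *
R=Ro.from_euler('xyz',[np.pi,0,np.radians(24.1)]); o=np.array([.6128,.0142,.0955])
i=cv2.imread('pics/scene7.png')
def px(X): return (proj('scene',X)-[213,205])*5
f=[o+R.apply([a/1000,b/1000,0]) for a,b in ((12.5,8),(12.5,-8),(-12.5,-8),(-12.5,8))]
cv2.polylines(i,[px(f).round().astype(np.int32)],True,(0,255,0),1)
for th,col in ((0,(255,0,0)),(18,(255,255,0))):
    a=np.radians(-28-th);U=np.array([np.cos(a),np.sin(a),0]);V=np.array([-U[1],U[0],0]);c=np.array([*C,.1025])
    g=[c+.001*(p*U+q*V) for p,q in ((28,3.5),(28,-3.5),(-28,-3.5),(-28,3.5))]
    cv2.polylines(i,[px(g).round().astype(np.int32)],True,col,1)
cv2.imwrite('pics/ov7.png',i)
E
```

```text
(no output)
```

View pics/ov7.png

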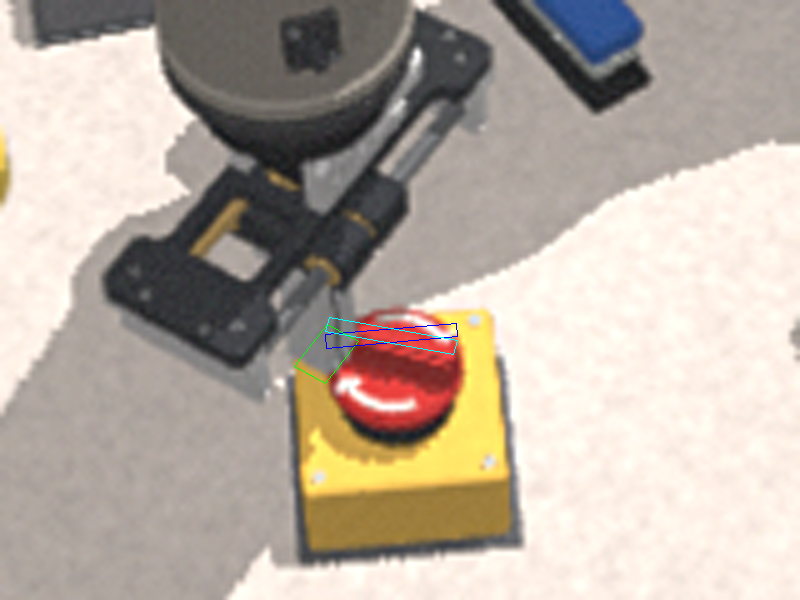

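The overlay suggests the tip rode up onto the rib: the footprint (green) overlaps the rib end near (335,335). The head is still latched at about 18°. I'll repeat the twist lower, with the tip at about 87 mm and a little further inboard, then lift while it is still twisted.

```bash
python3 - <<'E'
from h import *
go(head(20,27,.15,62,0),head(20,27,.0868,62,0))
E
```

```text
t 11.8 at [0.5319 0.2327 0.2214] [ 1.796e+02 -1.000e-01  6.220e+01] F [ 0.1 -0.4  0.4] w 0.0005
[np.float64(0.6173346840523976), np.float64(0.04065015375147321), 0.10999999999999999, 62] [-13.04, 16.43, 11.22] [0.4, -0.1, 0.2]
[np.float64(0.6173346840523976), np.float64(0.04065015375147321), 0.0468, 62] [-13.05, 16.38, 17.54] [0.4, -0.1, 0.2]
```

```bash
python3 -m jog '[{"travel":[-13,16.4,2],"delta_rot":[0.4,-0.1,0.2],"hand":-1},{"travel":[-13,16.4,4],"delta_rot":[0.4,-0.1,0.2],"hand":-1},{"travel":[-13,16.4,6],"delta_rot":[0.4,-0.1,0.2],"hand":-1},{"travel":[-13,16.4,8],"delta_rot":[0.4,-0.1,0.2],"hand":-1},{"travel":[-13,16.4,11.2],"delta_rot":[0.4,-0.1,0.2],"hand":-1},{"travel":[-13,16.4,11.2],"delta_rot":[0.4,-0.1,0.2],"hand":-1},{"travel":[-13,16.4,11.2],"delta_rot":[0.4,-0.1,0.2],"hand":-1}]'
python3 - <<'E'
from h import *
go(head(20,27,.0868,62,0))
E
```

```text
t: 12.5
ee_pos: [0.6164, 0.0395, 0.1088]
ee_rot: [-3.139, 0.001, 1.081]
force: [0.5, 0.5, 1.1]
width: 0.0005
t 12.5 at [0.6164 0.0395 0.1088] [-1.798e+02  1.000e-01  6.190e+01] F [0.5 0.5 1.1] w 0.0005
[np.float64(0.6173346840523976), np.float64(0.04065015375147321), 0.0468, 62] [0.15, 0.04, 6.2] [-0.2, 0.1, -0.1]
```

```bash
python3 -m jog '[{"travel":[0.15,0,3],"delta_rot":[-0.2,0.1,0],"hand":-1},{"travel":[0.15,0,5],"delta_rot":[-0.2,0.1,0],"hand":-1},{"travel":[0.15,0,6],"delta_rot":[-0.2,0.1,0],"hand":-1},{"travel":[0.15,0,6.2],"delta_rot":[-0.2,0.1,0],"hand":-1},{"travel":[0.15,0,6.2],"delta_rot":[-0.2,0.1,0],"hand":-1}]'
python3 - <<'E'
from h import *
go(head(20,18.5,.0868,62,0),*[head(20,18.5,.0868,62,t) for t in (8,16,24,32,38)])
E
```

```text
t: 13.0
ee_pos: [0.6176, 0.0415, 0.048]
ee_rot: [3.14, -0.001, 1.081]
force: [0.4, -0.3, 0.3]
width: 0.0006
t 13.0 at [0.6176 0.0415 0.048 ] [ 1.799e+02 -1.000e-01  6.190e+01] F [ 0.4 -0.3  0.3] w 0.0006
[np.float64(0.6133441757687176), np.float64(0.03314509921217233), 0.0468, 62] [-0.94, 0.02, 0.12] [0.1, -0.1, -0.1]
[np.float64(0.6140543670549096), np.float64(0.029411109350087065), 0.0468, 54] [-1.23, 0.26, 0.12] [0.1, -0.1, 7.9]
[np.float64(0.6142379758602645), np.float64(0.025614618897085103), 0.0468, 46] [-1.56, 0.45, 0.12] [0.1, -0.1, 15.9]
[np.float64(0.6138914284482375), np.float64(0.021829522221390237), 0.0468, 38] [-1.91, 0.6, 0.12] [0.1, -0.1, 23.9]
[np.float64(0.6130214699700121), np.float64(0.01812949192431123), 0.0468, 30] [-2.28, 0.7, 0.12] [0.1, -0.1, 31.9]
[np.float64(0.612035323827904), np.float64(0.015453718744050287), 0.0468, 24] [-2.56, 0.74, 0.12] [0.1, -0.1, 37.9]
```

```bash
python3 -m jog '[{"travel":[-0.5,0,0.1],"delta_rot":[0,0,0],"hand":-1},{"travel":[-0.95,0,0.1],"delta_rot":[0,0,0],"hand":-1},{"travel":[-1.25,0.25,0.1],"delta_rot":[0,0,8],"hand":-1},{"travel":[-1.55,0.45,0.1],"delta_rot":[0,0,16],"hand":-1},{"travel":[-1.9,0.6,0.1],"delta_rot":[0,0,24],"hand":-1},{"travel":[-1.9,0.6,0.1],"delta_rot":[0,0,24],"hand":-1}]'
python3 - <<'E'
from h import *
i=viewer.snapshot('scene')[205:325,213:373,::-1]
cv2.imwrite('pics/scene12.png',cv2.resize(cv2.convertScaleAbs(i,alpha=1.8,beta=10),(800,600),interpolation=cv2.INTER_CUBIC))
go(*[head(20,18.5,.0868,62,t) for t in (24,32,40,44)])
E
```

```text
t: 13.6
ee_pos: [0.6141, 0.021, 0.0477]
ee_rot: [3.139, -0.002, 0.659]
force: [-0.4, -0.1, 0.6]
width: 0.0003
t 13.65 at [0.6141 0.0215 0.0476] [ 1.799e+02 -1.000e-01  3.810e+01] F [ 0.4 -0.7  0.1] w 0.0008
[np.float64(0.6138914284482375), np.float64(0.021829522221390237), 0.0468, 38] [0.01, -0.04, 0.08] [0.1, -0.1, 0.1]
[np.float64(0.6130214699700121), np.float64(0.01812949192431123), 0.0468, 30] [-0.29, 0.2, 0.08] [0.1, -0.1, 8.1]
[np.float64(0.6116450331778037), np.float64(0.014586544886858623), 0.0468, 22] [-0.62, 0.39, 0.08] [0.1, -0.2, 16.1]
[np.float64(0.6107748854389593), np.float64(0.012895684070033456), 0.0468, 18] [-0.79, 0.47, 0.08] [0.1, -0.2, 20.1]
```

View pics/scene12.png

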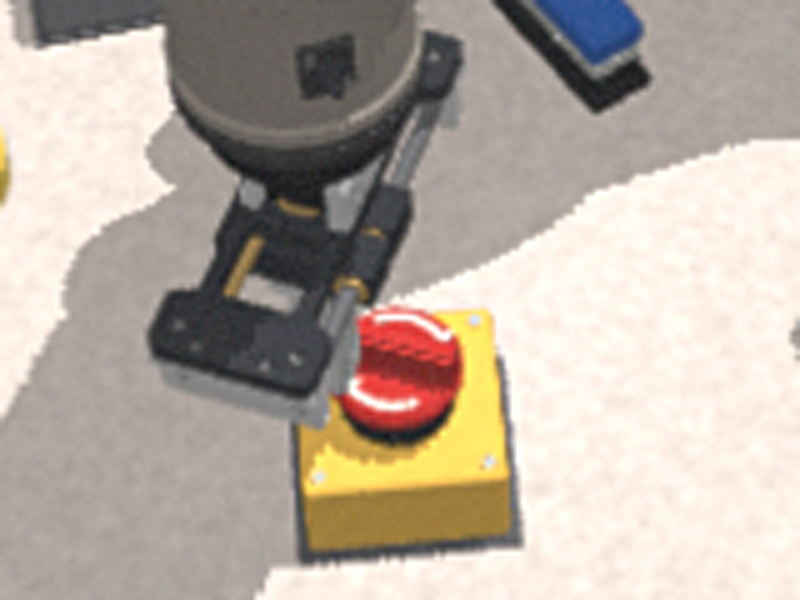

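```bash
python3 -m jog '[{"travel":[-0.15,0.1,0.05],"delta_rot":[0,0,4],"hand":-1},{"travel":[-0.3,0.2,0.05],"delta_rot":[0,0,8],"hand":-1},{"travel":[-0.45,0.3,0.05],"delta_rot":[0,0,12],"hand":-1},{"travel":[-0.6,0.4,0.05],"delta_rot":[0,0,16],"hand":-1},{"travel":[-0.6,0.4,0.05],"delta_rot":[0,0,16],"hand":-1}]'
python3 - <<'E'
from h import *
i=viewer.snapshot('scene')[205:325,213:373,::-1]
cv2.imwrite('pics/scene13.png',cv2.resize(cv2.convertScaleAbs(i,alpha=1.8,beta=10),(800,600),interpolation=cv2.INTER_CUBIC))
go(*[head(20,18.5,.0868,62,t) for t in (40,48)])
E
```

```text
t: 14.15
ee_pos: [0.6121, 0.0146, 0.0477]
ee_rot: [3.14, -0.004, 0.388]
force: [0.2, -0.6, 5.0]
width: 0.0006
t 14.2 at [0.6122 0.0147 0.0476] [179.9  -0.2  22.4] F [-0.1 -0.4  5.2] w 0.001
[np.float64(0.6116450331778037), np.float64(0.014586544886858623), 0.0468, 22] [-0.06, -0.01, 0.08] [0.1, -0.2, 0.4]
[np.float64(0.6097889088480992), np.float64(0.011269640543073924), 0.0468, 14] [-0.35, 0.23, 0.08] [0.1, -0.2, 8.4]
```

View pics/scene13.png

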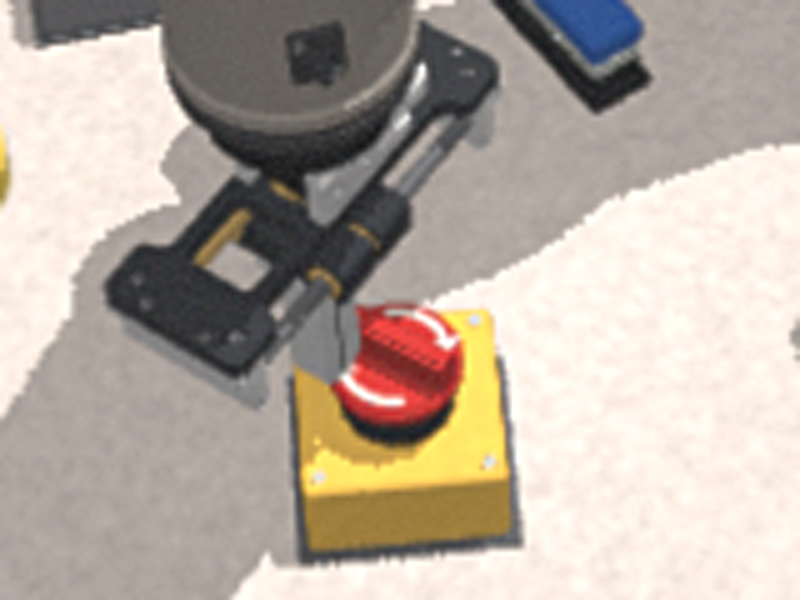

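The rib has turned further, now running (365,320)–(455,375), with 5 N pushing up, which is what a released head against the tip would give. I'll lift straight up while it is still twisted.

```bash
python3 -m jog '[{"travel":[0,0,-0.3],"delta_rot":[0,0,0],"hand":-1},{"travel":[0,0,-0.6],"delta_rot":[0,0,0],"hand":-1},{"travel":[0,0,-1.0],"delta_rot":[0,0,0],"hand":-1},{"travel":[0,0,-1.0],"delta_rot":[0,0,0],"hand":-1}]'
python3 - <<'E'
from h import *
def meas(i):
    h=cv2.cvtColor(i,cv2.COLOR_BGR2HSV); m=((h[...,0]<8)|(h[...,0]>172))&(h[...,1]>150)
    return [np.nonzero(m[:,c])[0].max() for c in (375,395,415,435)]
print(meas(cv2.imread('pics/scene13.png')))
i=viewer.snapshot('scene')[205:325,213:373,::-1]
i=cv2.resize(cv2.convertScaleAbs(i,alpha=1.8,beta=10),(800,600),interpolation=cv2.INTER_CUBIC)
cv2.imwrite('pics/scene14.png',i);print(meas(i))
go()
E
```

```text
t: 14.6
ee_pos: [0.6125, 0.015, 0.0583]
ee_rot: [3.14, -0.004, 0.391]
force: [1.9, 0.2, 2.1]
width: 0.0006
[np.int64(423), np.int64(424), np.int64(421), np.int64(411)]
[np.int64(419), np.int64(422), np.int64(418), np.int64(410)]
t 14.65 at [0.6124 0.0149 0.058 ] [179.9  -0.2  22.4] F [0.9 1.4 3.5] w 0.0002
```

View pics/scene14.png

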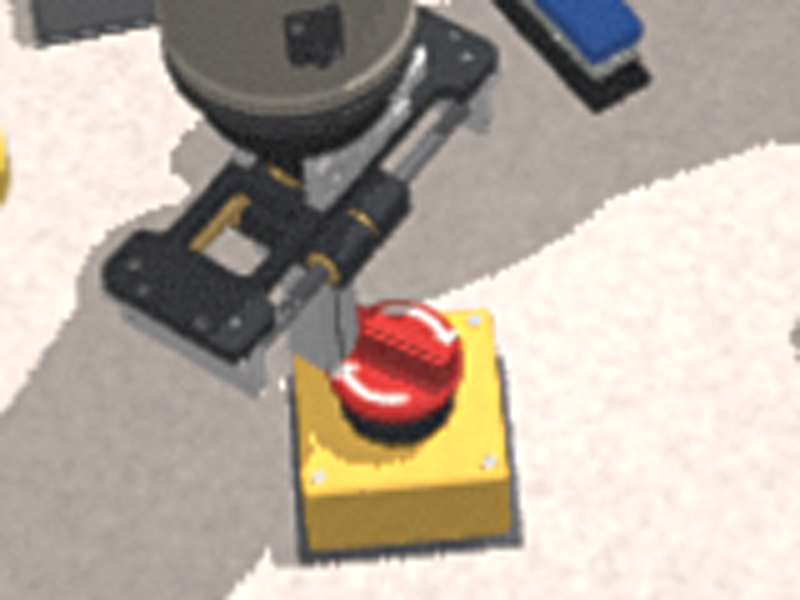

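The head's lower edge is back at rows 419–422, the same as the unpressed reference of 421–422, so it has released. Backing off along the arc.

```bash
python3 -m jog '[{"travel":[0.3,-0.3,-0.2],"delta_rot":[0,0,-8],"hand":-1},{"travel":[0.7,-0.6,-0.3],"delta_rot":[0,0,-16],"hand":-1},{"travel":[1.0,-1.0,-0.3],"delta_rot":[0,0,-24],"hand":-1},{"travel":[1.3,-1.6,-0.3],"delta_rot":[0,0,-32],"hand":-1},{"travel":[1.8,-2.1,-0.3],"delta_rot":[0,0,-38],"hand":-1},{"travel":[1.9,-2.1,-4],"delta_rot":[0,0,-38],"hand":-1},{"travel":[1.9,-2.1,-8],"delta_rot":[0,0,-38],"hand":-1}]'
python3 - <<'E'
from h import *
i=viewer.snapshot('scene')[205:325,213:373,::-1]
i=cv2.resize(cv2.convertScaleAbs(i,alpha=1.8,beta=10),(800,600),interpolation=cv2.INTER_CUBIC)
cv2.imwrite('pics/scene15.png',i)
go((.5437,.2537,.12,62))
E
```

```text
t: 15.35
ee_pos: [0.6204, 0.0416, 0.1376]
ee_rot: [3.141, -0.001, 1.055]
force: [0.5, -0.1, -0.5]
width: 0.0003
t 15.4 at [0.6238 0.0424 0.1451] [179.5  -0.3  60.4] F [2.9 0.3 6.9] w 0.0003
[0.5437, 0.2537, 0.12, 62] [14.42, -17.42, 2.45] [0.5, -0.3, -1.6]
```

View pics/scene15.png

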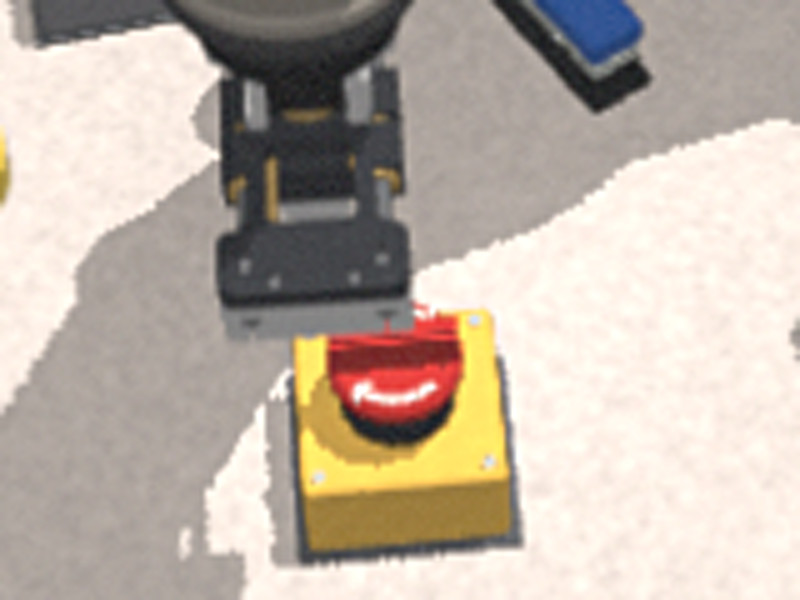

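The head at (395,380) is out, and the rib is level at its rest direction. Next, the green button.

```bash
python3 -m jog '[{"travel":[14.4,-17.4,0],"delta_rot":[0.5,-0.3,-1.6],"hand":-1},{"travel":[14.4,-17.4,0],"delta_rot":[0.5,-0.3,-1.6],"hand":-1},{"travel":[14.4,-17.4,1],"delta_rot":[0.5,-0.3,-1.6],"hand":-1},{"travel":[14.4,-17.4,4],"delta_rot":[0.5,-0.3,-1.6],"hand":-1},{"travel":[14.4,-17.4,7],"delta_rot":[0.5,-0.3,-1.6],"hand":-1},{"travel":[14.4,-17.4,7],"delta_rot":[0.5,-0.3,-1.6],"hand":-1},{"travel":[14.4,-17.4,7],"delta_rot":[0.5,-0.3,-1.6],"hand":-1}]'
python3 - <<'E'
from h import *
go((.5437,.2537,.036,62))
i=viewer.snapshot('scene')[285:405,293:453,::-1]
i=cv2.resize(cv2.convertScaleAbs(i,alpha=1.8,beta=10),(800,600),interpolation=cv2.INTER_CUBIC)
cv2.imwrite('pics/g1.png',i)
E
```

```text
t: 16.1
ee_pos: [0.5432, 0.2537, 0.0735]
ee_rot: [-3.14, 0.002, 1.085]
force: [0.1, -0.4, -0.2]
width: 0.0008
t 16.1 at [0.5432 0.2537 0.0735] [-1.799e+02  1.000e-01  6.210e+01] F [ 0.1 -0.4 -0.2] w 0.0008
[0.5437, 0.2537, 0.036, 62] [0.03, 0.05, 3.75] [-0.1, 0.1, 0.1]
```

View pics/g1.png

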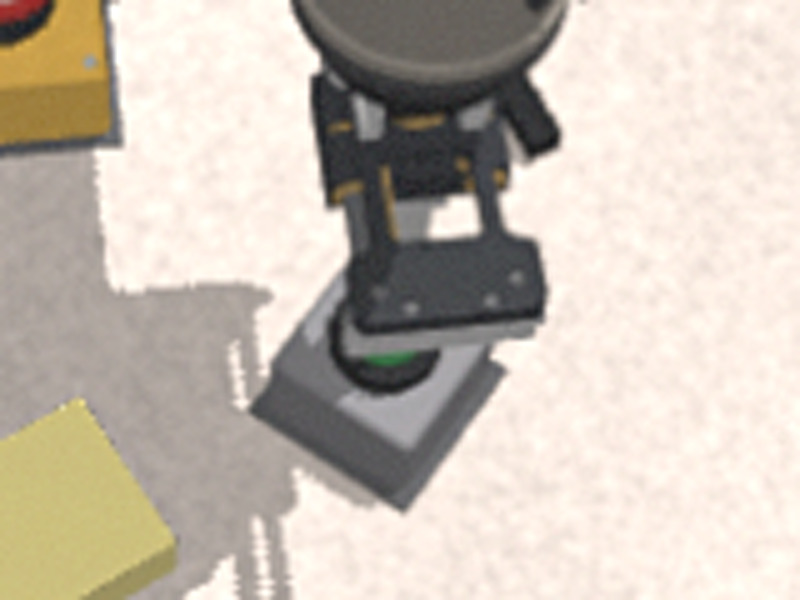

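The green button at (390,350) is under the gripper as expected. Descending with force checks.

```bash
python3 -m jog '[{"travel":[0,0,2],"delta_rot":[0,0,0],"hand":-1},{"travel":[0,0,3.5],"delta_rot":[0,0,0],"hand":-1},{"travel":[0,0,4.2],"delta_rot":[0,0,0],"hand":-1},{"travel":[0,0,4.5],"delta_rot":[0,0,0],"hand":-1},{"travel":[0,0,4.5],"delta_rot":[0,0,0],"hand":-1}]'
```

```text
t: 16.65
ee_pos: [0.5447, 0.2525, 0.0296]
ee_rot: [-3.141, 0.001, 1.082]
force: [-0.8, -1.9, 1.5]
width: 0.0005
```

```bash
python3 -m jog '[{"travel":[0,0,0.2],"delta_rot":[0,0,0],"hand":-1},{"travel":[0,0,0.4],"delta_rot":[0,0,0],"hand":-1},{"travel":[0,0,0.5],"delta_rot":[0,0,0],"hand":-1},{"travel":[0,0,0.5],"delta_rot":[0,0,0],"hand":-1}]'
```

```text
t: 17.05
ee_pos: [0.545, 0.2528, 0.0249]
ee_rot: [-3.142, 0.0, 1.082]
force: [0.5, -0.0, 4.2]
width: 0.0004
```

```bash
python3 -m jog '[{"travel":[0,0,0.15],"delta_rot":[0,0,0],"hand":-1},{"travel":[0,0,0.25],"delta_rot":[0,0,0],"hand":-1},{"travel":[0,0,0.25],"delta_rot":[0,0,0],"hand":-1}]'
```

```text
t: 17.35
ee_pos: [0.5452, 0.2528, 0.024]
ee_rot: [3.14, 0.0, 1.082]
force: [-8.3, -5.8, 29.1]
width: 0.0006
```

Hard stop at 29 N, so the green button is fully in. I'll move up and clear now.

```bash
python3 -m jog '[{"travel":[0,0,-3],"delta_rot":[0,0,0],"hand":-1},{"travel":[0,0,-8],"delta_rot":[0,0,0],"hand":-1},{"travel":[0,0,-13],"delta_rot":[0,0,0],"hand":-1},{"travel":[0,0,-18],"delta_rot":[0,0,0],"hand":-1},{"travel":[0,5,-18],"delta_rot":[0,0,0],"hand":-1},{"travel":[0,5,-18],"delta_rot":[0,0,0],"hand":-1},{"travel":[0,5,-18],"delta_rot":[0,0,0],"hand":-1}]'
python3 - <<'E'
from h import *
go()
cv2.imwrite('pics/end.png',viewer.snapshot('scene')[:,:,::-1])
E
```

```text
t: 18.05
ee_pos: [0.5898, 0.2286, 0.2036]
ee_rot: [3.141, 0.001, 1.08]
force: [-0.9, -0.1, -0.7]
width: 0.0006
t 18.05 at [0.5898 0.2286 0.2036] [180.    0.   61.9] F [-0.9 -0.1 -0.7] w 0.0006
```

View pics/end.png

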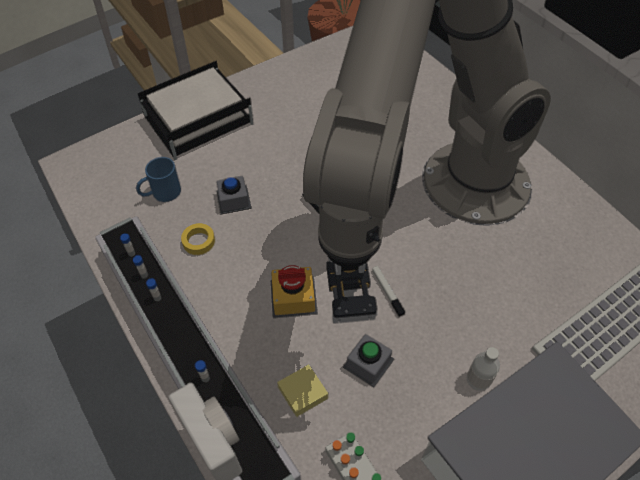

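The mushroom at (292,278) is out with its rib at rest, the green button at (370,350) is out, and the visible loose things haven't moved. Handing in.

```bash
python3 -c "
from rig import order
print(order.close_job())"
```

```text
the job is handed in; nothing more can be done
None
```

I latched the left-hand red stop, twisted it clockwise until it sprang up and turned back, then pressed the green button fully in and moved clear. I handed the job in at about 18 s. No verdict was reported, so success rests on the checks below.

- **Tip height was wrong at first:** the real fingertips sit about 40 mm higher than the reported TCP. My first press therefore stopped in the air without touching anything. I found the offset from the pictures and confirmed it by contact.
- **Press:** the second press reached a hard stop at 26 N, and the picture showed the head staying down.
- **Twist took two tries:** the first turned the head only about 18°, probably because the tip rode up onto the rib. The head stayed latched and did not turn back by itself as the task said it would; I did not find out why. A lower second twist released it.
- **Head after release:** its lower edge returned to rows 419–422, against about 421–422 before pressing, and the rib was back in its rest direction.
- **Green button:** it reached a hard stop at 29 N and had come back out in the last picture.
- **Final state:** the wrist force was about zero with the tool clear. The loose things in view looked unmoved, but the arm hid the stapler and part of the marker. The blue button was never touched.

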